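# Unpack the new bead jar and file it in the leaning jar rack

### The arm

A 6-joint arm with a two-finger parallel gripper is mounted at the origin on the work surface. World frame = base frame: x ahead of the robot, y to its left, z up, the work surface at z = 0. Lengths are in mm, angles in rad, forces in N, time in s.
With the tool pointing down it reaches from about 275 to 750 mm from the base axis. Payload 10.2 kg.
Tool frame: the origin (TCP) lies at the very end of the fingers, on their centre line; the grasp point (between the pads) lies ctrl.grip_depth behind it (ctrl.grip_depth is the distance from the TCP to the grasp point, in mm); z points along the fingers, y is the direction in which the jaws open and shut (so a half turn about z gives the same grasp; the last joint's range is limited). The gripper opens to 85 mm and grips with 20 to 120 N. Pads are 22 mm wide; open, the fingers measure 114 mm over their backs; the gripper's body (76 mm by 85 mm) begins 54 mm behind the grasp point. The pads swing forward as they close: fully open they stand 13 mm farther back than shut.
Start: joints at [1.086, 0.313, 1.498, -0, 1.331, -0.223], TCP at [135.893, 507.113, 203.194] pointing down, gripper open.
Joint ranges: [-2.94, 2.94], [-0.97, 2.17], [0.19, 2.56], [-1.23, 4.37], [0.02, 3.11], [-2.88, 2.88]. Speed limits (rad/s): [2.39, 2.39, 3.01, 3.14, 3.14, 3.14].

### API

Orientations are given as a unit quaternion [w, x, y, z].
In Python, from rig import telemetry, eyes, ctrl, nets gives the robot as it stands. The module is installed in compiled form; this text tells all that it offers.
- The arm moves only by the tool drive_tool, never from a script. Its argument "series" is text: rows parted by semicolons, each of 7 numbers parted by spaces: the shift along the tool's x, y, z normalised to -1 to 1, where 1 is 0.12 m, then the turn, a rotation vector about the tool's x, y, z normalised to -1 to 1, where 1 is 0.5 rad, then the opening, from 0 (shut) to 1 (fully open). In form: tx ty tz wx wy wz hand; .... A call has 1 to 20 rows; each row is the pose to reach, as a shift and turn from the pose measured when the call began, along the tool's axes at that moment; what a row does not reach only later rows make up. A row lasts 1/10 s, in which the tool goes at most 50 mm and 8.59 degrees, less where a joint would pass 70% of its speed; a pose out of reach is approached as far as the arm can. A call with a number of a shift or a turn outside -1 to 1 is refused whole. A call with a gripper value outside its range is refused whole. The fingers move at their own pace and stop on an object; "newtons" is the grip in N (left out, the last holds). Time passes only in rows, so rows that repeat a pose let the fingers close. It gives the time, the measured TCP pose, the force and the opening at its end, in the units of the state.
- telemetry.sense(): the state, without advancing time (a new reading comes with each control period).
- eyes.capture(name): name is "scene" or "top" or "wrist"; returns a dict with "frame" (400x640x3 uint8, red, green, blue), "fx", "fy", "cx", "cy" (pixels), "view" (4x4, takes a point from world to camera coordinates). Camera axes: x right, y up, looking along -z (the intrinsics and any distortion apply to the point x, -y, -z); pixel columns grow to the right and rows downward; lengths in mm; the calibration is good to about 2 mm. The wrist camera is an equidistant fisheye: a pixel r from the principal point sees the ray r / f radians off the axis. A picture is of the moment at which its call begins. There is no depth.
- ctrl.finish_job(): hands the job in, once; it reports no verdict.
Trained networks look in a picture, given as the dict that the camera call returned (one of the last four; its "shot" number tells which), for a name from the list of things; names that differ only in an ending like _2 or _b are one class to them, and where a whole thing is asked for, a point or a joint stands for the part that bears it (a point fixed in the world has none). Each returns a list of dicts, best first, with "confidence" (0 to 1); they miss things now and then, are a little off and sometimes report something else, mostly with a low value. They report only what shows in the picture. A call takes as long as a camera call. They do not tell look-alikes from the thing itself.
- nets.spot_in(name, picture): "rect" ([left, top, right, bottom] in pixels, round what is visible of it).
The state is a dict: "time_s": time; "joints": joint angles; "dq": joint speeds; "tau": joint torques, N m; "eef_pos": TCP position; "ee_rot": TCP orientation; "force": force on the tool from outside, world axes, zero at the start; "wrist_torque": the same for the moment, N m; "grip_width": opening from 0.0 (shut) to 1.0 (fully open).
Only numpy, scipy, OpenCV 4.12 (cv2) and the standard library are available. Lean on these libraries where they do the work, as an engineer would, in place of code of your own. Each camera call takes 0.05 s, during which the arm holds its last target. There are 200 camera calls.

### The job

Fold both long flaps of the carton right back, well past upright, then take out the yellow bead jar and file it in the gap in the leaning jar rack between the orange and the green jar, pushing the neighbours apart to make room. Lower it until it stands fully home on the ledge, leaning like the others, and only then let go. All the row's jars must stay seated in the rack, the white jar standing in the carton and the flaps open; leave the mug, dish, bead box and earring tray alone.

Things in the scene. Friction and masses are not known exactly. Their poses are not given: they have to be found in the camera images.
- carton: open-topped cardboard carton with two long top flaps, fixed to the surface; 186 mm along its x, 126 mm along its y, rim 104 mm above its origin (centre of the underside); walls and floor 4 mm, inside 178 x 118 x 100 mm. The jars stand in it on the floor, tops 5 mm below the rim. The two short end flaps hang outside already, within 18 mm of the end walls.
- flap_left (a joint): hinge angle of the flap on the carton's +y side: 0 flat shut, 1.57 upright, 3.14 level outside, stop at 3.3. The flap is 178 mm along the hinge, 52 mm from hinge to free edge, 4 mm thick; it starts half raised and stays where it is left (stiff crease, about 0.015 N m, under 1 N at the edge).
- flap_right (a joint): the same for the flap on the carton's -y side; it swings up and out the other way, towards the carton's -y.
- flap_left_hinge (a point): middle of the left flap's hinge line, on the rim; the line runs along the carton's x.
- flap_right_hinge (a point): middle of the right flap's hinge line, on the rim; the line runs along the carton's x.
- rack: fixed pine jar rack, 344 mm along its y, origin under its middle. Jars stand in a row along y on a 72 mm deep ledge, against a back board 50 mm high; both lean so that seated jars tilt 30 deg from vertical, lids to the rack's -x (robot's side): axis (-0.5, 0, 0.866) in its frame. Open to +x and above; 320 mm inside, between end boards 64 mm high; feet reach 75 mm each way along x.
- rack_middle (a point): where the centre of a jar seated at the middle of the rack's length would be; seated jars' centres lie on the line through it along the rack's y. Its axes are the rack's. Jars slide along the ledge under a push of a few newtons at or below mid-height (higher up they tip).
- yellow_jar_center (a point): round opaque plastic bead jar with a ribbed screw lid, all in yellow, 95 mm high: body 54 mm across up to 64 mm, lid 51 mm across above that, about 0.18 kg; the point is its centre, half-way up on its axis; z runs along the axis to the lid. The new jar, upright in the carton.
- white_jar_center (a point): round opaque plastic bead jar with a ribbed screw lid, all in white, 95 mm high: body 54 mm across up to 64 mm, lid 51 mm across above that, about 0.18 kg; the point is its centre, half-way up on its axis; z runs along the axis to the lid. Stands in the carton beside the yellow one (84 mm between axes) and stays there.
- red_jar_center (a point): round opaque plastic bead jar with a ribbed screw lid, all in red, 95 mm high: body 54 mm across up to 64 mm, lid 51 mm across above that, about 0.18 kg; the point is its centre, half-way up on its axis; z runs along the axis to the lid. First in the rack, at the rack's -y end.
- orange_jar_center (a point): round opaque plastic bead jar with a ribbed screw lid, all in orange, 95 mm high: body 54 mm across up to 64 mm, lid 51 mm across above that, about 0.18 kg; the point is its centre, half-way up on its axis; z runs along the axis to the lid. Second in the rack, next to the red one; the gap for the new jar is on its +y side.
- green_jar_center (a point): round opaque plastic bead jar with a ribbed screw lid, all in green, 95 mm high: body 54 mm across up to 64 mm, lid 51 mm across above that, about 0.18 kg; the point is its centre, half-way up on its axis; z runs along the axis to the lid. Third in the rack, on the other side of the gap (34 to 50 mm wide at the start).
- blue_jar_center (a point): round opaque plastic bead jar with a ribbed screw lid, all in blue, 95 mm high: body 54 mm across up to 64 mm, lid 51 mm across above that, about 0.18 kg; the point is its centre, half-way up on its axis; z runs along the axis to the lid. Last in the rack, at its +y end, next to the green one.
- tealight_dish: blue ceramic tealight dish, 116 mm across, 24 mm high, not part of the job; origin: centre of its underside.
- bead_box: dark wooden prayer-bead box with a sliding door, 85 x 150 x 65 mm, not part of the job; origin: centre of its underside.
- earring_tray: pink hard-silicone earring tray with compartments, 100 x 180 x 16 mm, not part of the job; origin: centre of its underside.
- mug: white mug, 82 mm across, 95 mm high, handle to its +y, not part of the job; origin: centre of its underside.
Things that resemble listed ones, but are neither listed nor needed, are in the scene too. Leave any black look-alike of the part that bears yellow_jar_center alone.

How it is judged (in metres and radians):
On the way, in this order (a step that is already met when the one before it is completed fails the run):
1. both long flaps are folded well past upright (over 109 degrees from shut) (value of joint each of flap_left, flap_right above 1.9 rad), for 0.2 s.
2. the yellow jar is lifted out of the carton, clear of the rim (z of yellow_jar_center in the frame of carton above 0.15 m), for 0.1 s.
3. the yellow jar is set down seated in the rack while the fingers still hold it (x of yellow_jar_center in the frame of rack between -0.0103673 and 0.00963269 m and z of yellow_jar_center in the frame of rack between 0.0766362 and 0.0926362 m and y of yellow_jar_center in the frame of rack between -0.16 and 0.16 m and angle between yellow_jar_center's own z axis and vertical between 0.418879 and 0.628319 rad and contact force between the fingers and yellow_jar above 1 N), for 0.1 s.
At the end, for the whole second after the job is handed in: Both flaps over 109 deg from shut; all five rack jars seated (centres within 10 mm front-back and 8 mm in height of the seated line, tilted 24-36 deg), yellow directly between orange and green (under 106 mm centre to centre); white jar upright on the carton's floor (all of step 1 and x of red_jar_center in the frame of rack between -0.0103673 and 0.00963269 m and z of red_jar_center in the frame of rack between 0.0766362 and 0.0926362 m and y of red_jar_center in the frame of rack between -0.16 and 0.16 m and angle between red_jar_center's own z axis and vertical between 0.418879 and 0.628319 rad and x of orange_jar_center in the frame of rack between -0.0103673 and 0.00963269 m and z of orange_jar_center in the frame of rack between 0.0766362 and 0.0926362 m and y of orange_jar_center in the frame of rack between -0.16 and 0.16 m and angle between orange_jar_center's own z axis and vertical between 0.418879 and 0.628319 rad and x of green_jar_center in the frame of rack between -0.0103673 and 0.00963269 m and z of green_jar_center in the frame of rack between 0.0766362 and 0.0926362 m and y of green_jar_center in the frame of rack between -0.16 and 0.16 m and angle between green_jar_center's own z axis and vertical between 0.418879 and 0.628319 rad and x of blue_jar_center in the frame of rack between -0.0103673 and 0.00963269 m and z of blue_jar_center in the frame of rack between 0.0766362 and 0.0926362 m and y of blue_jar_center in the frame of rack between -0.16 and 0.16 m and angle between blue_jar_center's own z axis and vertical between 0.418879 and 0.628319 rad and x of yellow_jar_center in the frame of rack between -0.0103673 and 0.00963269 m and z of yellow_jar_center in the frame of rack between 0.0766362 and 0.0926362 m and y of yellow_jar_center in the frame of rack between -0.16 and 0.16 m and angle between yellow_jar_center's own z axis and vertical between 0.418879 and 0.628319 rad and distance between yellow_jar_center and orange_jar_center below 0.106 m and distance between yellow_jar_center and green_jar_center below 0.106 m and angle between white_jar_center's own z axis and vertical below 0.12 rad and x of white_jar_center in the frame of carton between -0.09 and 0.09 m and y of white_jar_center in the frame of carton between -0.06 and 0.06 m and z of white_jar_center in the frame of carton between 0.045 and 0.058 m); the robot touches nothing.
It fails at once if a bystander on the glass is shifted by more than 25 mm (distance of any of tealight_dish, bead_box, earring_tray, mug from where it was at the start of the episode above 0.025 m).
It also fails if it takes over 67 s, if anything falls off the work surface, if the arm or the gripper's body presses on something with over 40 N, if the wrist force passes 120 N, or if a joint passes its speed limit or range.

## Working session

There is one attempt and no reset: what is moved stays moved. The work goes in short steps, Python scripts to look and compute and a tool call to move; the robot and the scene stay as the last step left them, time stands still between calls to the robot, and variables do not carry over. Pictures are saved under pics/ and viewed, about 8 in all and at most 12, crops included, and the job is handed in when it is done.

Besides the shell and the picture viewer there is one more tool, called after "Emit:" as a command line: name --argument value ..., lists and objects as JSON in quotes. drive_tool: Moves the arm, as the interface text tells. Scaled input: -1 to 1 covers 0.12 m each way for a shift and 0.5 rad each way for a turn. Its arguments: {"type":"object","properties":{"series":{"type":"string"},"newtons":{"type":"number"}},"required":["series"]}

```bash
mkdir -p pics; cat > h.py <<'E'
import numpy as np, cv2
from rig import telemetry, eyes, ctrl, nets
from scipy.spatial.transform import Rotation as R
def ray(pic,u,v):
    V=np.array(pic['view']);Rm=V[:3,:3];c=-Rm.T@V[:3,3]
    x=(u-pic['cx'])/pic['fx'];y=(v-pic['cy'])/pic['fy']
    d=Rm.T@np.array([x,-y,-1.]);return c,d/np.linalg.norm(d)
def onz(pic,u,v,z):
    c,d=ray(pic,u,v);return c+d*(z-c[2])/d[2]
def proj(pic,p,fish=False):
    V=np.array(pic['view']);q=V[:3,:3]@np.array(p,float)+V[:3,3];x,y,z=q[0],-q[1],-q[2]
    if fish:
        r=np.hypot(x,y);t=np.arctan2(r,z);x,y=x/r*t,y/r*t
    else: x,y=x/z,y/z
    return np.array([pic['cx']+pic['fx']*x,pic['cy']+pic['fy']*y])
def tri(rs):
    A=np.zeros((3,3));b=np.zeros(3)
    for c,d in rs:
        P=np.eye(3)-np.outer(d,d);A+=P;b+=P@c
    return np.linalg.solve(A,b)
def save(n,f): cv2.imwrite('pics/'+n+'.png',f[:,:,::-1])
def tool():
    s=telemetry.sense();w,x,y,z=s['ee_rot'];return np.array(s['eef_pos']),R.from_quat([x,y,z,w])
E
python3 - <<'E'
from h import *
s=telemetry.sense();print({k:np.round(v,3) for k,v in s.items()},ctrl.grip_depth)
P={n:eyes.capture(n) for n in('scene','top')}
for n,p in P.items():
    save(n+'0',p['frame'])
    V=np.array(p['view']);print(n,p['fx'],p['cx'],p['cy'],-V[:3,:3].T@V[:3,3],p['frame'].shape)
for k in ['carton','flap_left','flap_right','rack','yellow_jar_center','white_jar_center','red_jar_center','orange_jar_center','green_jar_center','blue_jar_center','mug','tealight_dish','bead_box','earring_tray']:
    for n,p in P.items():
        print(k,n,[(np.round(d['rect']).astype(int).tolist(),round(d['confidence'],2)) for d in nets.spot_in(k,p)[:3]])
E
```

```text
{'time_s': np.float64(0.0), 'joints': array([ 1.086,  0.313,  1.498,  0.   ,  1.331, -0.223]), 'dq': array([ 0.   ,  0.   ,  0.   ,  0.002, -0.   ,  0.001]), 'tau': array([ 2.0000e-03, -4.1226e+01, -2.5975e+01, -0.0000e+00,  4.0000e-03,
        0.0000e+00]), 'eef_pos': array([135.746, 506.837, 202.617]), 'ee_rot': array([-0.   ,  0.131,  0.991, -0.001]), 'force': array([-0.249, -0.162,  0.089]), 'wrist_torque': array([-0.02 ,  0.009,  0.028]), 'grip_width': np.float64(1.001)} 18.700000000000003
scene 366.9195455087371 321.4151562787224 207.7004999853599 [1434.44101794   97.62031095  717.13084819] (400, 640, 3)
top 507.55357501876847 323.36425678803363 198.9345836033043 [ 381.45962122   56.56248174 1260.99134393] (400, 640, 3)
carton scene [([337, 163, 389, 240], 0.55)]
carton top [([236, 186, 308, 284], 0.69)]
flap_left scene [([373, 164, 391, 210], 0.94), ([164, 185, 290, 234], 0.32)]
flap_left top []
flap_right scene [([341, 163, 362, 203], 0.84)]
flap_right top [([269, 189, 304, 273], 0.73), ([235, 187, 308, 281], 0.2)]
rack scene [([166, 184, 291, 230], 0.73)]
rack top [([366, 21
[... 593 characters left out ...]
0.73), ([357, 178, 371, 197], 0.57)]
orange_jar_center top [([459, 239, 493, 270], 0.9)]
green_jar_center scene [([232, 178, 248, 210], 0.56), ([166, 182, 291, 230], 0.35)]
green_jar_center top [([416, 228, 448, 267], 0.83)]
blue_jar_center scene []
blue_jar_center top []
mug scene [([169, 214, 211, 262], 0.71)]
mug top [([454, 166, 500, 207], 0.74)]
tealight_dish scene [([222, 235, 263, 272], 0.72), ([231, 178, 250, 209], 0.69)]
tealight_dish top [([393, 151, 437, 194], 0.86), ([233, 188, 307, 279], 0.45)]
bead_box scene [([274, 229, 335, 274], 0.94)]
bead_box top [([317, 141, 380, 189], 0.88)]
earring_tray scene [([366, 244, 435, 277], 0.72)]
earring_tray top [([209, 131, 292, 185], 0.83)]
```

```bash
python3 - <<'E'
import cv2
a=cv2.imread('pics/scene0.png')[150:290,150:500];b=cv2.imread('pics/top0.png')[120:310,140:540]
b=cv2.resize(b,(800,380),interpolation=cv2.INTER_CUBIC)
cv2.imwrite('pics/v1.png',b);a=cv2.resize(a,(800,320),interpolation=cv2.INTER_CUBIC);cv2.imwrite('pics/v2.png',a)
E
```

```text
(no output)
```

View pics/v1.png

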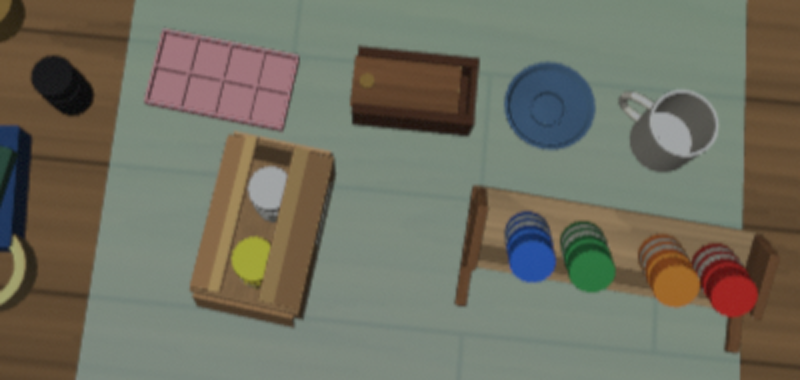

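View pics/v2.png

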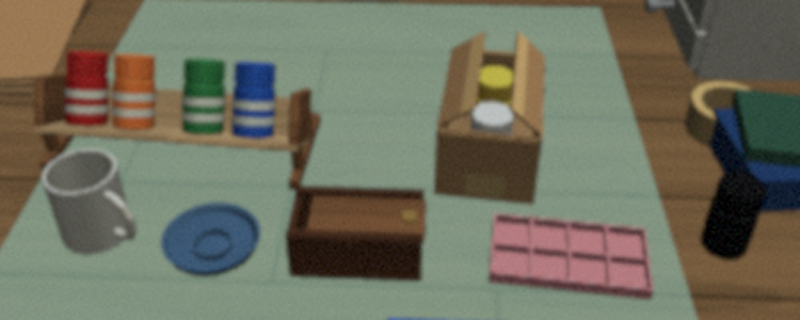

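The pictures show the yellow jar in the carton at top pixel ≈(266,250), with white at (275,214). The row is blue, green, orange, red at top x≈405, 434, 477, 503. The only look-alike is the black jar at (171,163), outside the carton, so I choose the yellow one. Next is one close crop of the carton.

```bash
python3 - <<'E'
import cv2,numpy as np
a=cv2.imread('pics/scene0.png')[155:250,325:400];b=cv2.imread('pics/top0.png')[180:290,225:315]
a=cv2.resize(a,None,fx=5.2,fy=5.2,interpolation=cv2.INTER_CUBIC);b=cv2.resize(b,None,fx=4.5,fy=4.5,interpolation=cv2.INTER_CUBIC)
o=np.zeros((500,800,3),np.uint8);o[:a.shape[0],:a.shape[1]]=a;o[:b.shape[0],392:392+b.shape[1]]=b
for i in range(0,75,10): cv2.putText(o,str(325+i),(int(i*5.2),10),0,.3,(0,0,255),1)
for i in range(0,95,10): cv2.putText(o,str(155+i),(0,int(i*5.2)),0,.3,(0,0,255),1)
for i in range(0,90,10): cv2.putText(o,str(225+i),(392+int(i*4.5),10),0,.3,(0,0,255),1)
for i in range(0,110,10): cv2.putText(o,str(180+i),(392,int(i*4.5)),0,.3,(0,0,255),1)
cv2.imwrite('pics/v3.png',o)
E
```

```text
(no output)
```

View pics/v3.png

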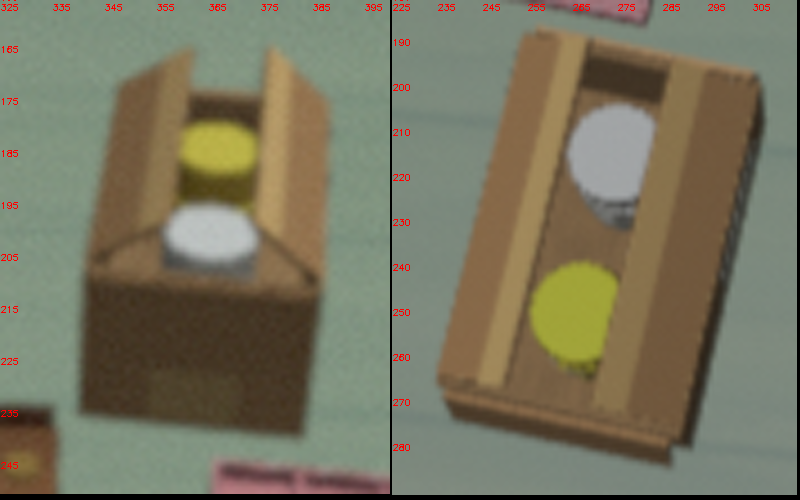

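```bash
cat > est.py <<'E'
from h import *
P={n:eyes.capture(n) for n in('scene','top')}
T,S=P['top'],P['scene']
c=[onz(T,u,v,104)[:2].round(1) for u,v in [(254.5,187.5),(306.5,197),(290,278.5),(236,265)]]
print('corners',c,[np.linalg.norm(c[i]-c[i-1]).round(1) for i in range(4)],'ctr',np.mean(c,0))
for (u,v) in [(345,205.5+0),(386,210)]: print('scene near corners',onz(S,u,v,104).round(1))
def blob(pic,lo,hi,roi):
    x0,y0,x1,y1=roi;h=cv2.cvtColor(pic['frame'][y0:y1,x0:x1],cv2.COLOR_RGB2HSV)
    m=cv2.inRange(h,np.array(lo),np.array(hi));n,l,st,ce=cv2.connectedComponentsWithStats(m)
    i=1+np.argmax(st[1:,4]);return l==i,(x0,y0)
for name,lo,hi,roi in [('yellow',(22,120,110),(36,255,255),(250,230,290,270)),('white',(0,0,130),(180,40,255),(258,198,285,230))]:
    m,o=blob(T,lo,hi,roi);cs,_=cv2.findContours(m.astype(np.uint8),0,1)
    (cx,cy),r=cv2.minEnclosingCircle(max(cs,key=cv2.contourArea));print(name,cx+o[0],cy+o[1],r,onz(T,cx+o[0],cy+o[1],99).round(1),'r mm',r*(T['view'][2][3]*0+1162)/T['fx'])
# colour blobs in rack
for name,lo,hi,roi in [('red',(0,150,60),(6,255,255),(480,235,525,285)),('red2',(174,150,60),(180,255,255),(480,235,525,285)),('orange',(7,150,90),(18,255,255),(455,235,495,280)),('green',(45,100,40),(90,255,255),(415,225,452,272)),('blue',(100,130,60),(125,255,255),(388,222,420,265))]:
    m,o=blob(T,lo,hi,roi);ys,xs=np.nonzero(m);print(name,(xs.min()+o[0],ys.min()+o[1],xs.max()+o[0],ys.max()+o[1]),m.sum())
E
python3 est.py; python3 - <<'E'
import cv2,numpy as np
b=cv2.imread('pics/top0.png')[205:305,362:536]
b=cv2.resize(b,None,fx=4.5,fy=4.5,interpolation=cv2.INTER_CUBIC)
for i in range(0,174,10): cv2.putText(b,str(362+i),(int(i*4.5),10),0,.3,(0,0,255),1)
for i in range(0,100,10): cv2.putText(b,str(205+i),(0,int(i*4.5)),0,.3,(0,0,255),1)
cv2.imwrite('pics/v4.png',b)
E
```

```text
corners [array([645.3, 239.4]), array([634.7, 115.8]), array([443.7, 132.9]), array([461.7, 258.1])] [np.float64(184.5), np.float64(124.1), np.float64(191.8), np.float64(126.5)] ctr [546.35 186.55]
scene near corners [620.6 126.  104. ]
scene near corners [636.1 237.6 104. ]
yellow 266.0 249.5 12.175895690917969 [503.9 195.4  99. ] r mm 27.87565981054019
white 273.790322303772 213.20967769622803 11.10767650604248 [589.8 187.7  99. ] r mm 25.43006440166258
red (np.int64(491), np.int64(250), np.int64(518), np.int64(278)) 609Traceback (most recent call last):
  File "est.py", line 16, in <module>
    m,o=blob(T,lo,hi,roi);ys,xs=np.nonzero(m);print(name,(xs.min()+o[0],ys.min()+o[1],xs.max()+o[0],ys.max()+o[1]),m.sum())
        ~~~~^^^^^^^^^^^^^
  File "est.py", line 10, in blob
    i=1+np.argmax(st[1:,4]);return l==i,(x0,y0)
        ~~~~~~~~~^^^^^^^^^^
    return _wrapfunc(a, 'argmax', axis=axis, out=out, **kwds)
    return bound(*args, **kwds)
ValueError: attempt to get argmax of an empty sequence
```

View pics/v4.png

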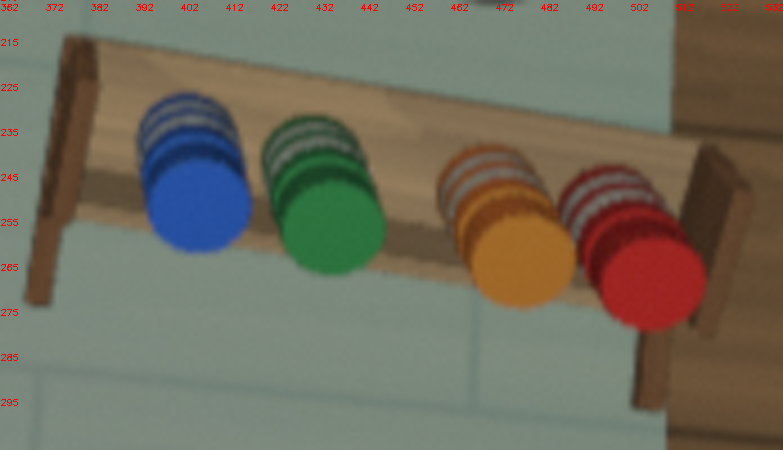

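```bash
python3 - <<'E'
from h import *
T=eyes.capture('top');S=eyes.capture('scene')
L={'blue':(406.4,250.1),'green':(436.2,255.9),'orange':(478.2,263.2),'red':(507.1,267.7)}
Q={k:onz(T,*v,125.8)[:2] for k,v in L.items()}
a=np.array(list(Q.values()));m=a.mean(0);d=np.linalg.svd(a-m)[2][0];d=d*np.sign(d[1]);x=np.array([d[1],-d[0]])
print('tops',{k:v.round(1) for k,v in Q.items()},'ydir',d,'yaw',np.arctan2(-d[0],d[1]),'resid',((a-m)@x).round(1),'s',((a-m)@d).round(1),'mean seated ctr',m+23.75*x)
for k,v in Q.items():
    # check against scene: lid top projected
    print(k,proj(S,[*v,125.8]).round(1))
# flap edges: solve theta
yaw=-.095;cx=np.array([np.cos(yaw),np.sin(yaw)]);cy=np.array([-cx[1],cx[0]]);C=np.array([546.5,187])
for th in np.arange(.5,1.6,.15):
    o=[]
    for s in(1,-1):
        for e in(1,-1):
            p=C+e*89*cx+s*(63-52*np.cos(th))*cy;o+=[proj(T,[*p,104+52*np.sin(th)]).round(0).tolist(),proj(S,[*p,104+52*np.sin(th)]).round(0).tolist()]
    print(round(th,2),o)
for e,s in[(1,1),(1,-1),(-1,-1),(-1,1)]:
    p=C+e*93*cx+s*63*cy;print(proj(T,[*p,104]).round(1),proj(S,[*p,104]).round(1))
E
```

```text
tops {'blue': array([ 531., -121.]), 'green': array([ 524.6, -188.2]), 'orange': array([ 517.7, -282.4]), 'red': array([ 514.1, -346.9])} ydir [0.07466864 0.9972084 ] yaw -0.07473820251778523 resid [ 0.6 -0.7 -0.6  0.6] s [ 114.    46.5  -47.9 -112.5] mean seated ctr [ 545.53712112 -236.42669427]
blue [261.4 179.1]
green [239.3 177.4]
orange [208.7 175.4]
red [187.9 174.3]
0.5 [[272.0, 190.0], [371.0, 202.0], [254.0, 267.0], [373.0, 168.0], [286.0, 193.0], [358.0, 201.0], [270.0, 270.0], [362.0, 167.0]]
0.65 [[269.0, 189.0], [373.0, 201.0], [252.0, 266.0], [375.0, 166.0], [288.0, 193.0], [357.0, 199.0], [271.0, 270.0], [361.0, 165.0]]
0.8 [[267.0, 188.0], [375.0, 199.0], [249.0, 266.0], [377.0, 165.0], [290.0, 193.0], [355.0, 197.0], [273.0, 270.0], [359.0, 164.0]]
0.95 [[264.0, 187.0], [378.0, 198.0], [246.0, 265.0], [379.0, 164.0], [293.0, 193.0], [353.0, 196.0], [276.0, 271.0], [357.0, 162.0]]
1.1 [[261.0, 186.0], [380.0, 197.0], [243.0, 264.0], [381.0, 163.0], [295.0, 193.0], [351.0, 194.0], [279.0, 271.0], [355.0, 161.0]]
1.25 [[258.0, 185.0], [383.0, 196.0], [240.0, 264.0], [384.0, 162.0], [298.0, 193.0], [348.0, 193.0], [282.0, 272.0], [353.0, 160.0]]
1.4 [[254.0, 185.0], [386.0, 196.0], [236.0, 263.0], [386.0, 162.0], [302.0, 194.0], [345.0, 192.0], [285.0, 272.0], [350.0, 159.0]]
1.55 [[251.0, 184.0], [389.0, 196.0], [233.0, 262.0], [389.0, 162.0], [305.0, 194.0], [342.0, 192.0], [289.0, 273.0], [348.0, 159.0]]
[253.9 187.5] [387.5 212.1]
[306.6 197.7] [341.2 208.1]
[290.1 276.6] [346.9 172.5]
[235.7 265.8] [387.4 175.5]
```

Fitted geometry, with reprojection agreeing within about 2 px:
- **Carton:** centre (546, 187), yaw −0.095.
- **Flaps:** about 0.8 and 0.55 rad, leaving a 46 mm gap between the free edges.
- **Rack gap:** about 40 mm, centred at (545, −237), rack yaw −0.075.

Now moving above the carton with the fingers shut.

Emit:
drive_tool --series "-1 -0.41 0 0 0 0 0;-1 -0.41 0 0 0 0 0;-1 -0.41 0 0 0 0 0" --newtons 30

```text
time_s: 2.0
eef_pos: [240.9, 426.9, 203.2]
ee_rot: [0.0, 0.131, 0.991, -0.0]
force: [-0.2, 0.5, -0.8]
grip_width: 0.514
```

Emit:
drive_tool --series "-1 -0.41 0 0 0 0 0;-1 -0.41 0 0 0 0 0;-1 -0.41 0 0 0 0 0"

```text
time_s: 2.3
eef_pos: [346.1, 346.2, 203.4]
ee_rot: [0.0, 0.132, 0.991, -0.0]
force: [0.3, 0.9, -1.4]
grip_width: 0.003
```

Emit:
drive_tool --series "-1 -0.41 0 0 0 0 0;-1 -0.41 0 0 0 0 0;-1 -0.41 0 0 0 0 0"

```text
time_s: 2.6
eef_pos: [451.1, 265.2, 203.5]
ee_rot: [0.001, 0.133, 0.991, -0.0]
force: [0.5, 1.1, 0.3]
grip_width: 0.001
```

Emit:
drive_tool --series "-1 -0.41 0 0 0 -0.33 0;-1 -0.41 0 0 0 -0.33 0;-1 -0.41 0 0 0 -0.33 0;-1 -0.41 0 0 0 -0.33 0"

```text
time_s: 3.0
eef_pos: [556.4, 183.1, 202.8]
ee_rot: [0.001, 0.053, 0.999, -0.001]
force: [-0.3, 1.6, -0.6]
grip_width: -0.001
```

Emit:
drive_tool --series "0.08 0.06 0 0 0 0 0;0.08 0.06 0.3 0 0 0 0;0.08 0.06 0.6 0 0 0 0;0.08 0.06 0.7 0 0 0 0;0.08 0.06 0.7 0 0 0 0"

```text
time_s: 3.5
eef_pos: [546.4, 192.0, 118.1]
ee_rot: [-0.001, 0.052, 0.999, -0.001]
force: [0.4, -0.3, -0.6]
grip_width: -0.002
```

Emit:
drive_tool --series "0 0.2 0 0 0 0 0;0 0.4 0 0 0 0 0;0 0.6 0 0 0 0 0;0 0.8 0 0 0 0 0;0 0.9 0 0 0 0 0;0 0.95 0 0 0 0 0;0 0.95 0 0 0 0 0"

```text
time_s: 4.2
eef_pos: [558.3, 305.7, 118.6]
ee_rot: [-0.0, 0.052, 0.999, -0.001]
force: [0.7, 0.2, -0.4]
grip_width: -0.004
```

Emit:
drive_tool --series "0 -0.3 -0.1 0 0 0 0;0 -0.7 0 0 0 0 0;0 -1 0 0 0 0 0;0 -1 0 0 0 0 0"

```text
time_s: 4.6
eef_pos: [545.7, 181.8, 119.2]
ee_rot: [-0.0, 0.054, 0.999, -0.001]
force: [0.2, 0.8, -0.3]
grip_width: -0.003
```

Emit:
drive_tool --series "0 -0.2 0 0 0 0 0;0 -0.4 0 0 0 0 0;0 -0.6 0 0 0 0 0;0 -0.8 0 0 0 0 0;0 -0.9 0 0 0 0 0;0 -0.96 0 0 0 0 0;0 -0.96 0 0 0 0 0"

```text
time_s: 5.3
eef_pos: [533.3, 67.0, 119.7]
ee_rot: [-0.0, 0.055, 0.998, -0.001]
force: [0.1, 0.7, 0.4]
grip_width: 0.001
```

Emit:
drive_tool --series "0 0.1 -0.4 0 0 0 0.5;0 0.4 -0.8 0 0 0 0.8;0.1 0.9 -1 0 0 0 0.8;0.35 0.97 -1 0 0 0 0.8;0.35 0.97 -1 0 0 0 0.8"

```text
time_s: 5.8
eef_pos: [502.3, 192.2, 241.5]
ee_rot: [0.001, 0.052, 0.999, -0.0]
force: [0.3, -1.0, -0.8]
grip_width: 0.8
```

```bash
python3 - <<'E'
from h import *
p,r=tool();print(p.round(1))
T=eyes.capture('top');W=eyes.capture('wrist');S=eyes.capture('scene')
save('top1',T['frame']);save('wrist1',W['frame'])
o=np.zeros((600,800,3),np.uint8)
b=cv2.resize(T['frame'][170:300,205:345],None,fx=2.85,fy=2.85,interpolation=2);o[:b.shape[0],:b.shape[1]]=b[:,:400]
b=cv2.resize(S['frame'][150:260,320:420],None,fx=4,fy=4,interpolation=2);o[:b.shape[0]-68,400:]=b[:372]
b=cv2.resize(W['frame'],(320,200));o[400:600,:320]=b
save('v5',o)
for k in('yellow_jar_center','white_jar_center'):
  for n,q in(('T',T),('W',W),('S',S)): print(k,n,[(np.round(d['rect'],1).tolist(),round(d['confidence'],2)) for d in nets.spot_in(k,q)[:2]])
E
```

```text
[502.3 192.2 241.5]
yellow_jar_center T [([154.1, 144.1, 188.6, 181.0], 0.66), ([450.9, 164.2, 499.6, 204.2], 0.64)]
yellow_jar_center W [([476.7, 248.2, 528.6, 306.3], 0.89), ([297.5, 142.1, 343.7, 202.6], 0.75)]
yellow_jar_center S [([458.5, 224.3, 483.6, 261.3], 0.94), ([355.8, 175.2, 373.3, 196.0], 0.74)]
white_jar_center T []
white_jar_center W [([299.3, 207.7, 340.6, 273.6], 0.77)]
white_jar_center S [([341.4, 164.3, 363.8, 204.5], 0.71), ([356.9, 193.0, 378.0, 210.8], 0.54)]
```

View pics/v5.png

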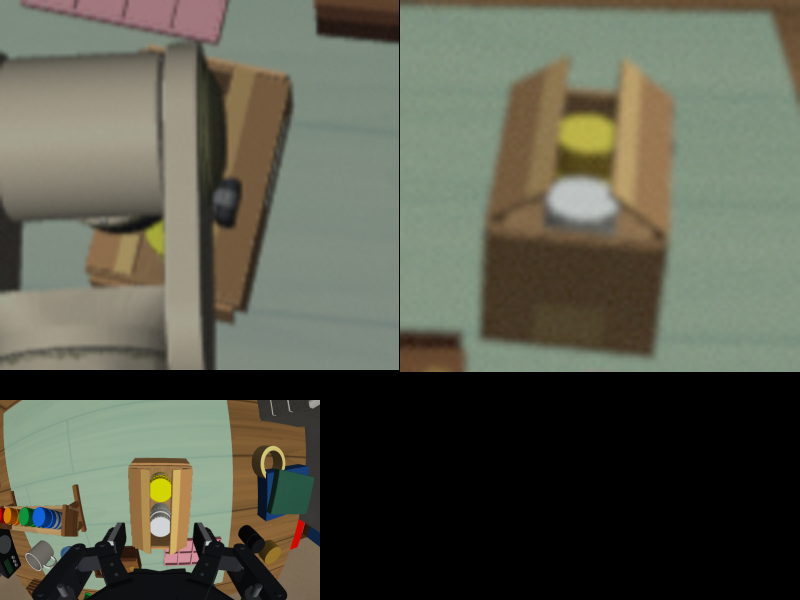

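```bash
python3 - <<'E'
from h import *
T=eyes.capture('top');W=eyes.capture('wrist');S=eyes.capture('scene')
p,r=tool()
print('tcp',p.round(1),'T',proj(T,p).round(0),'S',proj(S,p).round(0),'W',proj(W,p,1).round(0))
V=np.array(W['view']);print('wrist cam',(-V[:3,:3].T@V[:3,3]).round(1),'look',-V[2,:3].round(2),W['fx'],W['cx'],W['cy'])
for n,q in(('yellow',[504,193,99]),('white',[589,187,99])): print(n,proj(W,q,1).round(0))
yaw=-.095;cx=np.array([np.cos(yaw),np.sin(yaw)]);cy=np.array([-cx[1],cx[0]]);C=np.array([546.5,187])
for e,s in[(1,1),(1,-1),(-1,-1),(-1,1)]: print('corner',e,s,proj(W,[*(C+e*93*cx+s*63*cy),104],1).round(0))
for e,s,th in[(1,1,.8),(1,-1,.55),(-1,-1,.55),(-1,1,.8)]: print('edge',e,s,proj(W,[*(C+e*89*cx+s*(63-52*np.cos(th))*cy),104+52*np.sin(th)],1).round(0))
save('v6',cv2.resize(W['frame'][90:330,200:480],None,fx=2.5,fy=2.5,interpolation=2))
save('scene2',S['frame'])
E
```

```text
tcp [504.5 187.3 239.3] T [263. 242.] S [369. 142.] W [320. 234.]
wrist cam [430.1 195.2 408.5] look [ 0.29 -0.03 -0.96] 309.70691628693146 318.6798074756469 197.619141722163
yellow [325. 178.]
white [327. 252.]
corner 1 1 [377. 290.]
corner 1 -1 [271. 292.]
corner -1 -1 [259. 131.]
corner -1 1 [386. 129.]
edge 1 1 [350. 308.]
edge 1 -1 [308. 303.]
edge -1 -1 [302. 136.]
edge -1 1 [354. 137.]
```

View pics/v6.png

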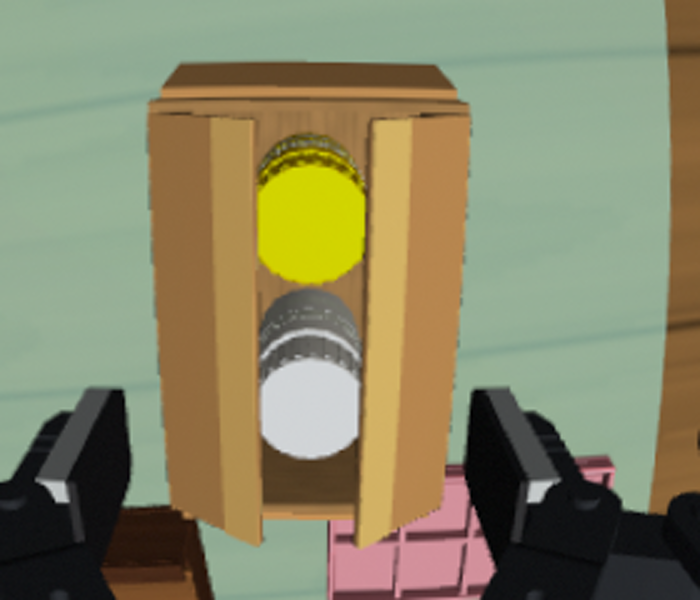

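Emit:
drive_tool --series "-0.35 0.07 0 0 0 0 0;-0.35 0.07 0 0 0 0 0;-0.35 0.07 0 0 0 0 0;-0.35 0.07 0.1 0 0 0 0;-0.35 0.07 0.4 0 0 0 0;-0.35 0.07 0.8 0 0 0 0;-0.35 0.07 1 0 0 0 0;-0.35 0.07 1 0 0 0 0"

```text
time_s: 7.2
eef_pos: [544.4, 190.5, 115.9]
ee_rot: [-0.004, 0.055, 0.998, -0.002]
force: [1.0, -0.4, 1.0]
grip_width: -0.003
```

Emit:
drive_tool --series "0 0.1 0 0 0 0 0;0 0.2 0 0 0 0 0;0 0.3 0 0 0 0 0;0 0.4 0 0 0 0 0;0 0.4 0 0 0 0 0"

```text
time_s: 7.7
eef_pos: [549.8, 240.1, 116.1]
ee_rot: [-0.003, 0.054, 0.999, -0.002]
force: [-0.3, 0.9, -1.0]
grip_width: -0.001
```

```bash
python3 - <<'E'
from h import *
W=eyes.capture('wrist');S=eyes.capture('scene');s=telemetry.sense();print(s['eef_pos'].round(1) if hasattr(s['eef_pos'],'round') else s['eef_pos'],s['force'],s['time_s'])
o=np.zeros((450,800,3),np.uint8)
b=cv2.resize(W['frame'][100:325,220:445],(450,450),interpolation=2);o[:,:450]=b
b=cv2.resize(S['frame'][110:245,320:425],(350,450),interpolation=2);o[:,450:]=b
save('v7',o)
E
```

```text
[549.7 238.6 115.8] [ 0.20087717 -0.32996608 -0.24026055] 7.8
```

View pics/v7.png

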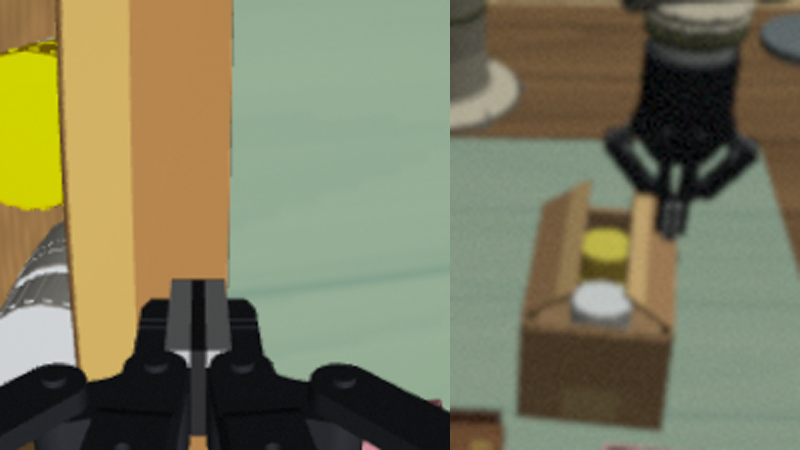

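```bash
python3 - <<'E'
from h import *
W=eyes.capture('wrist');S=eyes.capture('scene');T=eyes.capture('top');s=telemetry.sense();p=np.array(s['eef_pos'])
print(p,s['grip_width'],s['joints'])
for z in (0,15,30,45): print(z,'S',proj(S,p+[0,0,z]).round(1),'W',proj(W,p+[0,0,z],1).round(1),'T',proj(T,p+[0,0,z]).round(1))
save('s3',S['frame']);save('w3',W['frame']);
f=S['frame'][150:200,370:400]; g=cv2.cvtColor(f,cv2.COLOR_RGB2GRAY);print(g[::2,8:24])
V=np.array(W['view']);print('wrist cam',(-V[:3,:3].T@V[:3,3]).round(1))
E
```

```text
[549.76532172 237.89085832 115.74158022] 0.0019348752904675777 [ 0.21374651  0.55458074  1.37274999 -0.00165363  1.22235188 -1.24598016]
0 S [383.7 188.5] W [318.4 234.4] T [249.2 226.8]
15 S [384.2 184.2] W [318.3 245.2] T [248.3 225.8]
30 S [384.8 179.8] W [318.1 257.8] T [247.3 224.7]
45 S [385.3 175.4] W [318.  272.8] T [246.3 223.6]
[[  9  22  16  17  13  27  25  27  22  15  20  13  17  18  15  29]
 [ 15  16  21  14  15  14  11  14  11  13  20  18  22  16  20  11]
 [ 55  26  22  11  12   4   8   8  17  13  10  21  17   6   8  20]
 [108  76  42  11  12   8  10   8  16  11  11  22   6  14  12  14]
 [122 123  98  74  39  11  12  22  21  28  22  23   9  12  15  18]
 [ 82 115 128 120  76  26  16  44  83 102 100  63  23  13  21  38]
 [ 44  69  94  96  61  25  27  55  95 114  95  49  19  21  26  49]
 [ 32  33  39  41  24  12  26  51  92 102  75  32   7   2  20  40]
 [ 18  18  18  13   8   9  20  48  78  84  53  23   3  11  10  22]
 [ 93  87  70  44  20  15  18  26  37  39  24   4  18  22  29  27]
 [159 150 128  81  38  23  42  52  50  55  47  30  28  58  89 113]
 [159 154 127  81  35  
[... 245 characters left out ...]
 [159 149 129 114  98  75  59  53  56  72  82 100 120 138 141 141]
 [156 144 129 125 121 108  97  91  96 113 130 136 138 139 142 140]
 [156 143 131 128 124 126 125 125 122 127 136 140 141 142 141 142]
 [156 139 130 126 128 127 127 125 122 122 124 133 141 142 138 142]
 [154 140 130 126 127 124 126 124 124 124 125 136 139 140 141 142]
 [155 136 126 126 124 127 125 125 126 130 138 140 143 143 140 140]
 [152 135 126 125 127 126 126 124 125 131 141 140 143 137 141 141]
 [151 135 125 125 124 124 123 125 132 139 143 143 144 143 142 142]
 [148 133 125 125 124 128 126 126 130 137 141 143 141 140 139 143]
 [145 132 125 125 125 123 127 125 128 134 139 141 139 139 141 140]]
wrist cam [476.3 246.7 285.6]
```

The shut fingertip shows in the scene image at row 180, but the reported TCP projects to row 188. The real tip is therefore about 20 mm higher than reported, and the sweep passed over the flaps. I'll redo it lower, in the space between the two jars.

Emit:
drive_tool --series "0 0 -0.2 0 0 0 0;0 -0.2 -0.2 0 0 0 0;0.02 -0.39 -0.2 0 0 0 0;0.02 -0.39 -0.2 0 0 0 0;0.02 -0.39 0 0 0 0 0;0.02 -0.39 0.15 0 0 0 0;0.02 -0.39 0.15 0 0 0 0;0.02 -0.39 0.15 0 0 0 0"

```text
time_s: 8.75
eef_pos: [542.4, 191.9, 98.4]
ee_rot: [-0.004, 0.055, 0.998, -0.002]
force: [0.2, 1.1, 0.4]
grip_width: 0.001
```

Emit:
drive_tool --series "0 0.1 0 0 0 0 0;0 0.2 0 0 0 0 0;0 0.3 0 0 0 0 0;0 0.4 0 0 0 0 0;0 0.4 0 0 0 0 0"

```text
time_s: 9.25
eef_pos: [547.5, 241.3, 98.2]
ee_rot: [-0.003, 0.054, 0.999, -0.002]
force: [0.2, 0.0, 1.1]
grip_width: 0.0
```

```bash
python3 - <<'E'
from h import *
W=eyes.capture('wrist');S=eyes.capture('scene');s=telemetry.sense();print(s['eef_pos'],s['force'],s['wrist_torque'],s['time_s'])
o=np.zeros((450,800,3),np.uint8)
b=cv2.resize(W['frame'][100:325,220:445],(450,450),interpolation=2);o[:,:450]=b
b=cv2.resize(S['frame'][110:245,320:425],(350,450),interpolation=2);o[:,450:]=b
save('v8',o)
E
```

```text
[547.49191907 239.91395107  98.1038218 ] [-0.68248889 -0.90495912 -0.34552571] [-0.01984825  0.0217199   0.01153681] 9.35
```

View pics/v8.png

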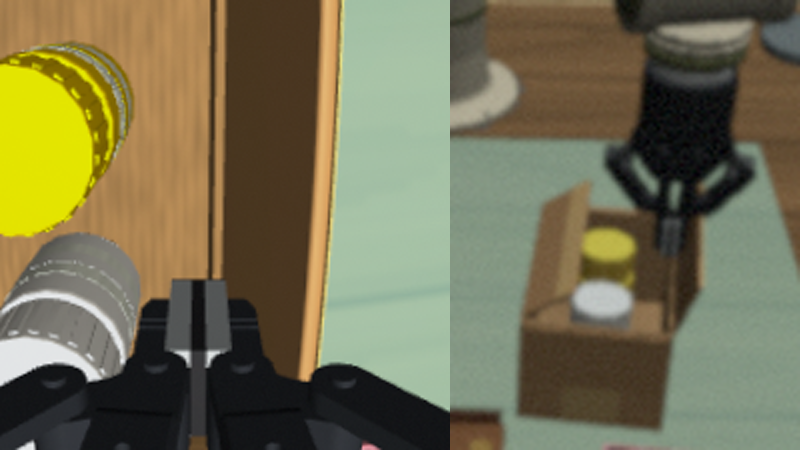

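The left flap is now pushed past upright with no wall force, which confirms the roughly 20 mm tip offset. Continuing with the sweep.

Emit:
drive_tool --series "0 0.2 0 0 0 0 0;0 0.35 0 0 0 0 0;0 0.48 0 0 0 0 0;0 0.48 0 0 0 0 0;0 0.3 -0.05 0 0 0 0;0 -0.1 -0.05 0 0 0 0;0 -0.5 -0.02 0 0 0 0;0 -0.6 0 0 0 0 0;0 -0.8 0 0 0 0 0;0 -0.95 0 0 0 0 0;0 -0.95 0 0 0 0 0"

```text
time_s: 10.45
eef_pos: [534.8, 124.3, 98.7]
ee_rot: [-0.004, 0.056, 0.998, -0.002]
force: [-0.1, -0.3, -0.4]
grip_width: -0.001
```

Emit:
drive_tool --series "0 -0.1 0 0 0 0 0;0 -0.25 0 0 0 0 0;0 -0.4 0 0 0 0 0;0 -0.5 0 0 0 0 0;0 -0.55 0 0 0 0 0;0 -0.55 0 0 0 0 0;0 -0.5 -0.3 0 0 0 0;0 -0.4 -0.9 0 0 0 0.4;0.2 0 -0.95 0 0 0 0.8;0.3 0.4 -0.95 0 0 0 0.8;0.3 0.43 -0.95 0 0 0 0.8;0.3 0.43 -0.95 0 0 0 0.8"

```text
time_s: 11.65
eef_pos: [505.1, 182.3, 212.8]
ee_rot: [-0.004, 0.054, 0.999, -0.002]
force: [-0.2, -0.8, -0.1]
grip_width: 0.796
```

```bash
python3 - <<'E'
from h import *
W=eyes.capture('wrist');S=eyes.capture('scene');s=telemetry.sense();p=np.array(s['eef_pos']);print(p,s['time_s'])
print(proj(W,p,1),proj(W,[504,193,99],1),proj(W,[589,187,99],1),-np.array(W['view'])[2,:3])
o=np.zeros((450,800,3),np.uint8)
b=cv2.resize(W['frame'][90:340,195:445],(450,450),interpolation=2);o[:,:450]=b
b=cv2.resize(S['frame'][110:245,320:425],(350,450),interpolation=2);o[:,450:]=b
save('v9',o);save('w9',W['frame'])
for k in('yellow_jar_center','white_jar_center'): print(k,[(np.round(d['rect'],1).tolist(),round(d['confidence'],2)) for d in nets.spot_in(k,W)[:3]])
h=cv2.cvtColor(W['frame'],cv2.COLOR_RGB2HSV);m=cv2.inRange(h,np.array((24,150,190)),np.array((34,255,255)))
n,l,st,ce=cv2.connectedComponentsWithStats(m);i=1+np.argmax(st[1:,4]);print('lid',st[i],ce[i])
E
```

```text
[505.62993041 179.79449028 212.26045815] 11.75
[315.4357312  235.04666327] [330.71053113 183.78328559] [332.75043082 263.52577112] [ 0.28568023 -0.03421832 -0.9577139 ]
yellow_jar_center [([300.6, 145.7, 356.8, 212.0], 0.93), ([487.8, 255.2, 546.0, 315.0], 0.69), ([203.3, 110.5, 453.4, 310.6], 0.45)]
white_jar_center [([303.2, 216.8, 354.1, 288.9], 0.79), ([0.0, 176.5, 174.4, 287.2], 0.47)]
lid [ 303  160   54   52 2137] [329.37388863 185.57557323]
```

View pics/v9.png

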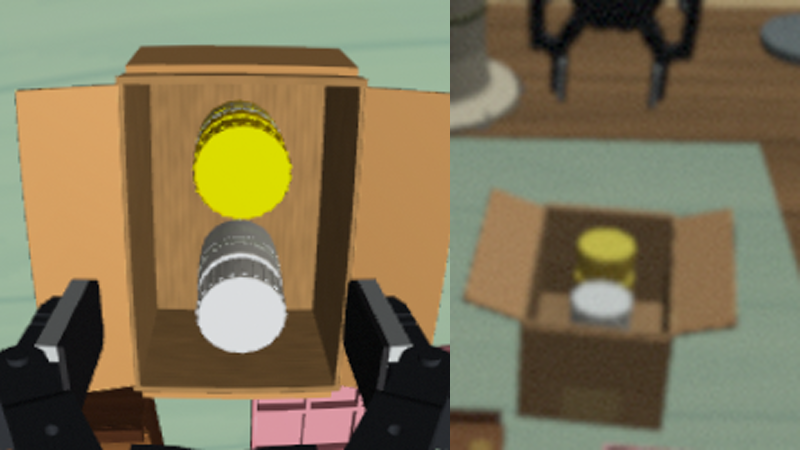

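```bash
python3 - <<'E'
from h import *
W=eyes.capture('wrist');S=eyes.capture('scene');p,r=tool();print(p)
from scipy.optimize import brentq
f=lambda d:proj(S,p+[11,0,d])[1]-141
print('S d for edge +x',[round(brentq(lambda d:proj(S,p+[e,0,d])[1]-141,-80,120),1) for e in(11,0)])
# closed case earlier: p=(549.8,238,115.7), tip S row 180.5
q=np.array([549.8,238,115.7]);print('shut S',[round(brentq(lambda d:proj(S,q+[e,0,d])[1]-180.5,-80,120),1) for e in(11,0)])
q=np.array([547.5,240,98.1]);print('shut2 S',[round(brentq(lambda d:proj(S,q+[e,0,d])[1]-(110+253*.3),-80,120),1) for e in(11,0)])
for e in(-11,0): print('W shut equiv d vs row',e,[(d,proj(W,p+[e,0,d],1).round(0).tolist()) for d in(0,10,20,30,40)])
for e in(-11,0): print('W open inner pads ±34',e,[(d,proj(W,p+r.apply([-e,34,-d]),1).round(0).tolist()) for d in(0,10,20,30,40)])
b=cv2.cvtColor(W['frame'],cv2.COLOR_RGB2GRAY)
print(b[240:270:2,385:420:2])
print('lid r',[proj(W,[504,193+s*25.5,99],1).round(1) for s in(-1,1)])
E
```

```text
[505.9081869  179.00588592 212.47473724]
S d for edge +x [37.3, 31.7]
shut S [35.0, 27.8]
shut2 S [32.8, 25.4]
W shut equiv d vs row -11 [(0, [317.0, 217.0]), (10, [317.0, 224.0]), (20, [317.0, 231.0]), (30, [317.0, 238.0]), (40, [317.0, 247.0])]
W shut equiv d vs row 0 [(0, [319.0, 234.0]), (10, [319.0, 241.0]), (20, [319.0, 249.0]), (30, [319.0, 258.0]), (40, [319.0, 268.0])]
W open inner pads ±34 -11 [(0, [377.0, 217.0]), (10, [380.0, 223.0]), (20, [384.0, 230.0]), (30, [387.0, 238.0]), (40, [392.0, 247.0])]
W open inner pads ±34 0 [(0, [376.0, 234.0]), (10, [379.0, 241.0]), (20, [382.0, 249.0]), (30, [386.0, 257.0]), (40, [390.0, 267.0])]
[[ 42  42  44  91 130 145 144 144 145 145 145 145 145 145 144 144 145 145]
 [ 42  42  44  94 132 145 144 144 144 145 144 145 145 145 145 145 145 144]
 [ 42  41  41  92 102 126 124 122 121 118 144 145 145 144 145 145 145 144]
 [ 42  42  19  12  24  75  77  79  79  81 142 145 145 145 145 144 145 145]
 [ 42  43  11   9  15  45  78  78  79  78  99 144 144 144 145 145 145 145]
 [ 42  42   9   9  13  18  75  79  79  79  79 136 144 145 145 145 145 144]
 [ 42  32   8   8  11  15  59  78  79  79  78 111 143 145 145 144 145 145]
 [ 41  32   9  10   7  14  14  76  78  78  78  79  95  89  87 144 144 145]
 [ 41  25   8   8   7  10  15  67  79  78  78  77  67  23  17  44 108 145]
 [ 41  21   9   8   8   6  16  22  79  78  78  78  78  42  19  17  22  79]
 [ 43  16   8   9   9   8  11  14  65  79  78  79  77  78  20  17  18  18]
 [ 43  14   9  11   7   7   9  14  32  71  79  79  78  78  55  18  18  18]
 [ 42  11   8   8  11   8   9  11  17  61  78  79  78  78  72  42  35  36]
 [ 42   7   8   7   8   8   9   8  15  26  76  79  78  79  78  60  25  23]
 [ 35   6   7   8   8   8   9   8  12  16  59  78  78  78  78  79  40  19]]
lid r [array([307.3, 185.8]), array([360.9, 180. ])]
```

Both flaps now lie open, close to level. The yellow lid measures at about (505.5, 192). The real fingertips sit about 33–37 mm above the reported TCP, so I'll descend to a reported z of 40.

Emit:
drive_tool --series "0.015 0.11 0.1 0 0 0 0.8;0.015 0.11 0.3 0 0 0 0.8;0.015 0.11 0.6 0 0 0 0.8;0.015 0.11 0.7 0 0 0 0.8;0.015 0.11 0.7 0 0 0 0.8;0.015 0.11 0.7 0 0 0 0.8"

```text
time_s: 12.55
eef_pos: [505.6, 192.2, 129.4]
ee_rot: [-0.003, 0.057, 0.998, -0.002]
force: [-0.3, -1.1, 0.5]
grip_width: 0.801
```

```bash
python3 - <<'E'
from h import *
W=eyes.capture('wrist');S=eyes.capture('scene');p,r=tool();print(p,telemetry.sense()['time_s'])
h=cv2.cvtColor(W['frame'],cv2.COLOR_RGB2HSV);m=cv2.inRange(h,np.array((24,150,190)),np.array((34,255,255)))
n,l,st,ce=cv2.connectedComponentsWithStats(m);i=1+np.argmax(st[1:,4]);print('lid',st[i],ce[i],proj(W,[505.5,192,99],1))
o=np.zeros((450,800,3),np.uint8)
b=cv2.resize(W['frame'][90:340,195:445],(450,450),interpolation=2);o[:,:450]=b
b=cv2.resize(S['frame'][110:245,320:425],(350,450),interpolation=2);o[:,450:]=b
save('v10',o)
E
```

```text
[505.75675629 192.21982647 129.88660012] 12.65
lid [ 282  183   75   68 3902] [318.29190159 216.6888775 ] [319.1653014  216.55400073]
```

View pics/v10.png

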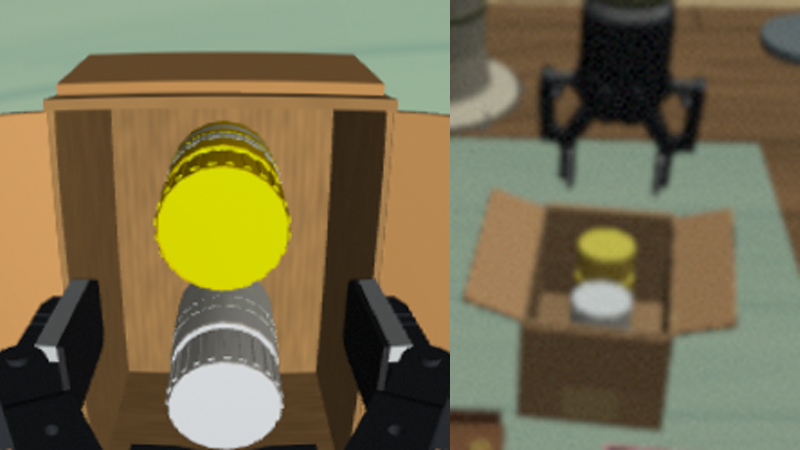

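Emit:
drive_tool --series "0 0 0.3 0 0 0 0.8;0 0 0.5 0 0 0 0.8;0 0 0.65 0 0 0 0.8;0 0 0.75 0 0 0 0.8;0 0 0.75 0 0 0 0.8;0 0 0.75 0 0 0 0.8"

```text
time_s: 13.25
eef_pos: [505.9, 192.0, 40.9]
ee_rot: [-0.002, 0.057, 0.998, -0.002]
force: [-0.0, 0.3, -0.1]
grip_width: 0.8
```

Emit:
drive_tool --series "0 0 0 0 0 0 0.4;0 0 0 0 0 0 0.3;0 0 0 0 0 0 0.3;0 0 0 0 0 0 0.3;0 0 0 0 0 0 0.3" --newtons 45

```text
time_s: 13.75
eef_pos: [507.0, 191.9, 42.7]
ee_rot: [-0.0, 0.057, 0.998, -0.002]
force: [-1.4, -2.6, 6.9]
grip_width: 0.582
```

Holding the jar (0.58 opening) works, but the row has to be spread first. I'll release it, go to the rack, open the gap with shut fingers, then come back.

```bash
cat > plan.py <<'E'
from h import *
RY=-0.0747;Cg=np.array([545.5,-237,84.6]);rx=np.array([np.cos(RY),np.sin(RY),0]);ry=np.array([-np.sin(RY),np.cos(RY),0])
a=-.5*rx+np.array([0,0,np.sqrt(.75)])
yt=np.array([0,0,.5])+np.sqrt(.75)*rx
RT=R.from_matrix(np.c_[ry,yt,-a])       # tool axes seated: x=rack y, y, z=-a
RD=R.from_matrix(np.c_[ry,rx,[0,0,-1]]) # pointing down, aligned with rack
def rel(p0,r0,p1,r1):
    return np.r_[r0.inv().apply(np.array(p1)-p0)/120,(r0.inv()*r1).as_rotvec()/.5].round(3)
def chain(wps,start=None):
    p,r=start or tool()
    for q,g in wps: print(rel(p,r,q,g));p,r=np.array(q,float),g
E
python3 - <<'E'
from plan import *
p,r=tool();print(p)
rot=(r.inv()*RD).as_rotvec();print('rot',rot)
f=lambda k:r*R.from_rotvec(rot*k)
hov=Cg+69.5*a
w=[((506,192,162),r),((506,85,175),f(.3)),((506,-22,175),f(.6)),((508,-129,175),f(.9)),((510,-234,165),RD),(hov+20*a,RD*R.from_rotvec([-.26,0,0])),(hov,RT)]
chain(w)
E
```

```text
[507.0129167  191.85484152  42.68854658]
rot [-0.00307289  0.00204236  1.53138644]
[ 0.009 -0.003 -0.994  0.     0.     0.   ]
[-0.101 -0.886 -0.105 -0.002  0.001  0.919]
[-0.484 -0.749  0.002 -0.002  0.001  0.919]
[-0.774 -0.442  0.001 -0.002  0.001  0.919]
[-0.874 -0.052  0.084 -0.001  0.     0.306]
[-0.003 -0.076  0.024 -0.52   0.     0.   ]
[-0.     0.043  0.161 -0.527  0.    -0.   ]
```

Emit:
drive_tool --series "0 0 0 0 0 0 0.8;0 0 0 0 0 0 0.8;0 0 -0.2 0 0 0 0.8;0 0 -0.6 0 0 0 0.8;0 0 -1 0 0 0 0.8;0 0 -1 0 0 0 0.4;0 0 -1 0 0 0 0"

```text
time_s: 14.45
eef_pos: [507.4, 192.4, 163.4]
ee_rot: [0.001, 0.057, 0.998, -0.001]
force: [0.1, 0.1, -0.5]
grip_width: 0.471
```

Emit:
drive_tool --series "-0.1 -0.89 -0.1 0 0 0.92 0;-0.1 -0.89 -0.1 0 0 0.92 0;-0.1 -0.89 -0.1 0 0 0.92 0;-0.1 -0.89 -0.1 0 0 0.92 0"

```text
time_s: 14.85
eef_pos: [506.7, 83.6, 174.6]
ee_rot: [-0.0, 0.285, 0.958, -0.001]
force: [-0.1, 0.1, -0.9]
grip_width: -0.001
```

Emit:
drive_tool --series "-0.48 -0.75 0 0 0 0.92 0;-0.48 -0.75 0 0 0 0.92 0;-0.48 -0.75 0 0 0 0.92 0;-0.48 -0.75 0 0 0 0.92 0"

```text
time_s: 15.25
eef_pos: [505.4, -23.5, 173.8]
ee_rot: [-0.001, 0.496, 0.868, -0.002]
force: [0.5, 0.8, 1.0]
grip_width: -0.0
```

Emit:
drive_tool --series "-0.77 -0.44 0 0 0 0.92 0;-0.77 -0.44 0 0 0 0.92 0;-0.77 -0.44 0 0 0 0.92 0;-0.77 -0.44 0 0 0 0.92 0"

```text
time_s: 15.65
eef_pos: [506.9, -129.4, 173.1]
ee_rot: [-0.001, 0.68, 0.733, -0.002]
force: [-0.4, 0.3, 0.1]
grip_width: 0.0
```

Emit:
drive_tool --series "-0.87 -0.05 0.08 0 0 0.3 0;-0.87 -0.05 0.08 0 0 0.3 0;-0.87 -0.05 0.08 0 0 0.3 0;-0.87 -0.05 0.08 0 0 0.3 0;-0.87 -0.05 0.08 0 0 0.3 0"

```text
time_s: 16.15
eef_pos: [509.3, -231.7, 163.5]
ee_rot: [-0.002, 0.731, 0.682, -0.002]
force: [-0.7, 0.0, -0.4]
grip_width: -0.0
```

```bash
python3 - <<'E'
from plan import *
hov=Cg+69.5*a
p,r=tool();print(p,telemetry.sense()['time_s'])
chain([(hov+20*a,RD*R.from_rotvec([-.26,0,0])),(hov,RT)])
E
```

```text
[ 509.2543613  -231.68899035  163.53301814] 16.15
[-0.021 -0.068  0.012 -0.529 -0.001  0.012]
[-0.     0.043  0.161 -0.527  0.    -0.   ]
```

Emit:
drive_tool --series "-0.02 -0.07 0.01 -0.26 0 0 0;-0.02 -0.07 0.01 -0.53 0 0 0;-0.02 -0.07 0.01 -0.53 0 0 0"

```text
time_s: 16.45
eef_pos: [498.9, -230.7, 161.8]
ee_rot: [0.095, 0.724, 0.678, 0.089]
force: [-0.3, -0.6, 0.1]
grip_width: 0.002
```

Emit:
drive_tool --series "0 0.04 0.08 -0.26 0 0 0;0 0.04 0.16 -0.53 0 0 0;0 0.04 0.16 -0.53 0 0 0;0 0.04 0.16 -0.53 0 0 0"

```text
time_s: 16.85
eef_pos: [509.0, -230.7, 145.1]
ee_rot: [0.188, 0.705, 0.661, 0.177]
force: [0.6, -1.3, 0.5]
grip_width: -0.003
```

```bash
python3 - <<'E'
from plan import *
W=eyes.capture('wrist');S=eyes.capture('scene');T=eyes.capture('top');p,r=tool();print(p,telemetry.sense()['time_s'],telemetry.sense()['joints'].__repr__())
chain([(Cg+69.5*a,RT)])
for d in(0,20,33,50): print(d,'S',proj(S,p-d*r.apply([0,0,1])).round(1),'T',proj(T,p-d*r.apply([0,0,1])).round(1),'Sz',proj(S,p+[0,0,d]).round(1))
print('jar axis line in S',[proj(S,Cg+k*a).round(1).tolist() for k in(-47.5,0,47.5)],'W',[proj(W,Cg+k*a,1).round(0).tolist() for k in(-47.5,0,47.5)])
o=np.zeros((560,800,3),np.uint8)
b=cv2.resize(S['frame'][115:245,150:310],None,fx=2.5,fy=2.5,interpolation=2);o[:325,:400]=b
b=cv2.resize(T['frame'][200:310,370:530],None,fx=2.5,fy=2.5,interpolation=2);o[:275,400:]=b
b=cv2.resize(W['frame'][100:335,120:520],None,fx=1,fy=1);o[325:560,:400]=b
save('v11',o)
E
```

```text
[ 509.6823226  -231.39975205  145.67050317] 17.0 array([-0.8175135 ,  0.21540886,  1.89983654,  0.55739998,  0.70545039,
       -1.12520505])
[-0.024  0.006  0.012  0.004 -0.01   0.02 ]
0 S [225.2 168.7] T [457.5 263.7] Sz [225.2 168.7]
20 S [225.3 162. ] T [459.1 267.6] Sz [224.1 162.9]
33 S [225.4 157.6] T [460.2 270.2] Sz [223.3 159.1]
50 S [225.5 151.8] T [461.7 273.7] Sz [222.4 153.9]
jar axis line in S [[223.2, 208.1], [223.6, 192.4], [223.9, 176.6]] W [[321.0, 188.0], [321.0, 203.0], [322.0, 225.0]]
```

View pics/v11.png

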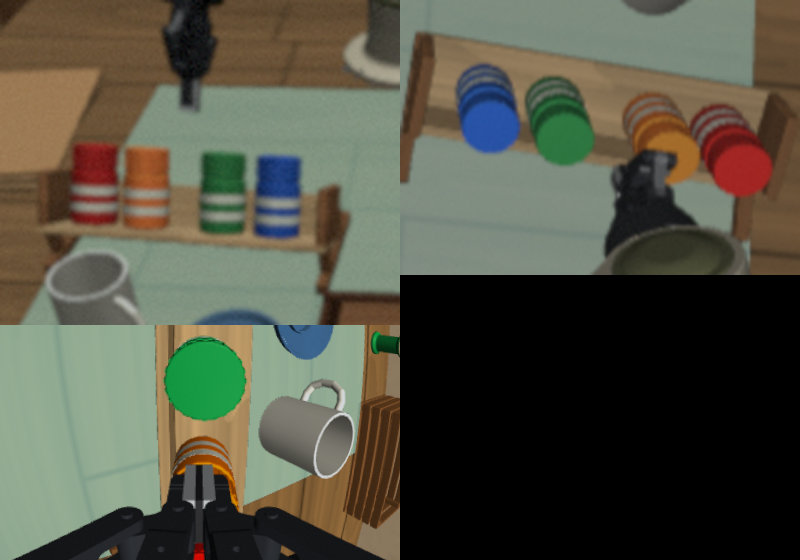

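```bash
python3 - <<'E'
from plan import *
S=eyes.capture('scene');T=eyes.capture('top');W=eyes.capture('wrist');p,r=tool();print(p)
A,B=ray(S,226,158.2),ray(T,471.5,262)
X=tri([A,B]);print('tip tri',X,'reproj',proj(S,X),proj(T,X),'tool frame',r.inv().apply(X-p))
# dark mask in T/S around tip
for n,q,roi in(('T',T,(450,250,495,285)),('S',S,(210,140,245,165))):
    g=cv2.cvtColor(q['frame'],cv2.COLOR_RGB2GRAY);x0,y0,x1,y1=roi;print(n,roi);print(g[y0:y1:2,x0:x1:2])
V=np.array(T['view']);print(V.round(3))
for nm,c in(('orange',(517.7,-282.4)),('green',(524.6,-188.2))):
    print(nm,proj(W,[*c,125.8],1),proj(S,[*c,125.8]),proj(T,[*c,125.8]))
h=cv2.cvtColor(W['frame'],cv2.COLOR_RGB2HSV);m=cv2.inRange(h,np.array((45,120,110)),np.array((80,255,255)))
n,l,st,ce=cv2.connectedComponentsWithStats(m[:300,200:420]);i=1+np.argmax(st[1:,4]);print('green lid W',ce[i]+[200,0],st[i])
E
```

```text
[ 509.10253847 -231.2552766   144.97163202]
tip tri [ 509.16263844 -236.83969587  184.09699217] reproj [221.24443098 157.29799399] [464.8628018  262.59547041] tool frame [ -5.56042643  19.99762031 -33.63272212]
T (450, 250, 495, 285)
[[121 120 118 118 111  75  92  74  91 100  82  78  76  75  75  71  77  79
   57  88  66  86 105]
 [117 118 117 118 115  78  99  77 102  73  77  78  88  85  91  92  72  68
   60  71  76  97  76]
 [ 92 100 101 108 115 101  75  99  73  73  78 100 114 117 117 116 114  97
   77  56  95  61  46]
 [ 81  83  84  85  86  83  79  98  69  77 105 117 117 118 117 117 116 117
  107  78  88  42  63]
 [ 83  85  84  84  84  83  80  81  69  94 114 116 117 116 116 116 116 116
  118 106  61  53  54]
 [ 83  83  83  83  83  84  82  78  51  43  54  77  92  92 101 113 117 116
  116 114  53  63  43]
 [101 102  91  83  85  85  78  46  28  39  48  77  82  73  44  71 116 116
  116 116  57  58  37]
 [114 114 112 111 110  98  43  22  23  34  41  88 102  91  49  70 116 116
  116 113  77  58  38]
 [128 127 118  95  48  48  23  21  53  47  35  80  84  66  37  89 116 116
  115 112  85  6
[... 1664 characters left out ...]
138 137 141 136 133 131 127 123 134 139 137 137 136 140 137 136]
 [140 139 141 138 139 139 140 141 139 139 139 138 138 138 136 141 136 138]
 [142 138 140 139 140 138 139 139 138 140 140 140 140 138 140 139 138 142]]
[[ 9.900000e-02 -9.950000e-01  5.000000e-03  1.271500e+01]
 [ 9.720000e-01  9.700000e-02  2.140000e-01 -6.459550e+02]
 [-2.130000e-01 -1.700000e-02  9.770000e-01 -1.149518e+03]
 [ 0.000000e+00  0.000000e+00  0.000000e+00  1.000000e+00]]
orange [320.04852558 283.92236816] [208.71407401 175.45006558] [478.18965206 263.19177984]
green [321.36085781 153.99731801] [239.3265367  177.43673103] [436.17693428 255.92002784]
green lid W [324.10835433 153.7927893 ] [  83  112   83   83 5159]
```

The scene view confirms the tip sits about 33 mm back along the tool axis: predicted (225.4, 157.6), seen (226, 158). What the top view shows at (473, 262) is the knuckle, not the tip. Descending into the gap now, then pushing each neighbour.

Emit:
drive_tool --series "-0.025 0 0 0 0 0.02 0;-0.025 0 0.3 0 0 0.02 0;-0.025 0 0.6 0 0 0.02 0;-0.025 0 0.8 0 0 0.02 0;-0.025 0 0.93 0 0 0.02 0;-0.025 0 0.93 0 0 0.02 0;-0.025 0 0.93 0 0 0.02 0"

```text
time_s: 17.85
eef_pos: [564.8, -238.0, 48.8]
ee_rot: [0.189, 0.708, 0.657, 0.179]
force: [0.1, 0.8, -0.1]
grip_width: -0.0
```

```bash
python3 - <<'E'
from plan import *
s=telemetry.sense();p,r=tool();print(p,s['time_s'],s['force'])
d=p-Cg;print('rack coords rel gap: y',d@ry,'perp',d@yt,'along',d@a+47.5)
S=eyes.capture('scene');f=S['frame'][165:215,170:280];h=cv2.cvtColor(f,cv2.COLOR_RGB2HSV)
for n,lo,hi in(('orange',(8,150,80),(18,255,255)),('green',(45,100,40),(90,255,255)),('blue',(100,130,60),(125,255,255))):
    m=cv2.inRange(h,np.array(lo),np.array(hi));k,l,st,ce=cv2.connectedComponentsWithStats(m);i=1+np.argmax(st[1:,4]);print(n,st[i]+[170,165,0,0,0])
E
```

```text
[ 564.84101192 -238.01121299   48.8067246 ] 17.85 [ 0.05146842  0.8420919  -0.06386593]
rack coords rel gap: y 0.4350373310373483 perp -1.1281843645449534 along 6.820843171020044
orange [200 174  17  16 235]
green [230 175  18  17 252]
blue [253 178  17  16 248]
```

Emit:
drive_tool --series "-0.06 0 0 0 0 0 0;-0.1 0 0 0 0 0 0;-0.13 0 0 0 0 0 0;-0.16 0 0 0 0 0 0;-0.165 0 0 0 0 0 0;-0.165 0 0 0 0 0 0"

```text
time_s: 18.5
eef_pos: [563.4, -258.1, 49.2]
ee_rot: [0.189, 0.708, 0.657, 0.179]
force: [-0.5, 0.9, -0.4]
grip_width: 0.005
```

Emit:
drive_tool --series "0.15 0 0 0 0 0 0;0.2 0 0 0 0 0 0;0.24 0 0 0 0 0 0;0.27 0 0 0 0 0 0;0.3 0 0 0 0 0 0;0.32 0 0 0 0 0 0;0.32 0 0 0 0 0 0;0.32 0 0 0 0 0 0"

```text
time_s: 19.3
eef_pos: [566.1, -219.8, 49.3]
ee_rot: [0.189, 0.708, 0.657, 0.179]
force: [0.9, -1.1, 0.0]
grip_width: 0.002
```

Emit:
drive_tool --series "-0.1 0 0 0 0 0 0;-0.16 0 0 0 0 0 0;-0.16 0 -0.3 0 0 0 0;-0.16 0 -0.7 0 0 0 0;-0.16 0 -1 0 0 0 0;-0.16 0 -1 0 0 0 0"

```text
time_s: 19.9
eef_pos: [504.4, -237.1, 157.3]
ee_rot: [0.193, 0.708, 0.656, 0.178]
force: [0.2, -0.2, -0.3]
grip_width: -0.001
```

```bash
python3 - <<'E'
from plan import *
s=telemetry.sense();p,r=tool();print(p,s['time_s'],s['force'])
S=eyes.capture('scene');W=eyes.capture('wrist');save('s12',S['frame']);save('w12',W['frame']);f=S['frame'][165:215,170:280];h=cv2.cvtColor(f,cv2.COLOR_RGB2HSV)
for n,lo,hi in(('red',(0,150,60),(5,255,255)),('orange',(8,150,80),(18,255,255)),('green',(45,100,40),(90,255,255)),('blue',(100,130,60),(125,255,255))):
    m=cv2.inRange(h,np.array(lo),np.array(hi));k,l,st,ce=cv2.connectedComponentsWithStats(m);i=1+np.argmax(st[1:,4]);print(n,st[i]+[170,165,0,0,0],ce[i]+[170,165])
E
```

```text
[ 504.39715536 -237.05491469  157.26731952] 19.9 [ 0.24393395 -0.18775758 -0.29673008]
red [178 172  19  17 259] [187.31660232 180.28571429]
orange [192 172  22  18 272] [204.58823529 181.44852941]
green [233 176  17  16 241] [241.22821577 183.98340249]
blue [253 178  17  16 246] [261.03252033 185.3902439 ]
```

The gap is now about 60 mm (scene px 214 to 233) and all four jars still stand. Back to the carton.

```bash
python3 - <<'E'
from plan import *
G=R.from_quat([0.057,0.998,-0.001,0.0]);rot=(G.inv()*RD).as_rotvec();f=lambda k:G*R.from_rotvec(rot*k)
chain([((504,-237,172),RD*R.from_rotvec([-.26,0,0])),((506,-200,180),RD),((506,-100,180),f(.7)),((506,0,180),f(.4)),((506,100,180),f(.1)),((506.3,192.2,163),G)])
E
```

```text
[-0.009  0.075 -0.135  0.534 -0.007 -0.003]
[ 0.309  0.011 -0.066  0.52   0.    -0.   ]
[ 0.831 -0.062  0.     0.001 -0.001 -0.919]
[ 0.772  0.313 -0.     0.001 -0.001 -0.919]
[ 0.554  0.623 -0.001  0.001 -0.001 -0.919]
[ 0.201  0.742  0.14   0.    -0.    -0.306]
```

Emit:
drive_tool --series "-0.01 0.07 -0.13 0.3 0 0 0;-0.01 0.07 -0.13 0.53 0 0 0;-0.01 0.07 -0.13 0.53 0 0 0"

```text
time_s: 20.3
eef_pos: [505.7, -237.6, 171.0]
ee_rot: [0.094, 0.726, 0.675, 0.09]
force: [0.2, -0.2, -0.2]
grip_width: 0.003
```

Emit:
drive_tool --series "0.31 0.01 -0.07 0.3 0 0 0;0.31 0.01 -0.07 0.52 0 0 0;0.31 0.01 -0.07 0.52 0 0 0"

```text
time_s: 20.6
eef_pos: [508.6, -199.3, 177.4]
ee_rot: [-0.002, 0.731, 0.682, 0.002]
force: [0.8, -0.3, -0.4]
grip_width: -0.008
```

Emit:
drive_tool --series "0.83 -0.06 0 0 0 -0.92 0;0.83 -0.06 0 0 0 -0.92 0;0.83 -0.06 0 0 0 -0.92 0;0.83 -0.06 0 0 0 -0.92 0"

```text
time_s: 21.0
eef_pos: [507.7, -98.4, 176.6]
ee_rot: [-0.002, 0.555, 0.832, 0.004]
force: [0.2, -0.8, -0.2]
grip_width: -0.0
```

Emit:
drive_tool --series "0.77 0.31 0 0 0 -0.92 0.4;0.77 0.31 0 0 0 -0.92 0.8;0.77 0.31 0 0 0 -0.92 0.8;0.77 0.31 0 0 0 -0.92 0.8"

```text
time_s: 21.4
eef_pos: [506.2, 1.3, 176.6]
ee_rot: [-0.002, 0.35, 0.937, 0.005]
force: [0.4, -0.4, -1.0]
grip_width: 0.677
```

Emit:
drive_tool --series "0.55 0.62 0 0 0 -0.92 0.8;0.55 0.62 0 0 0 -0.92 0.8;0.55 0.62 0 0 0 -0.92 0.8;0.55 0.62 0 0 0 -0.92 0.8"

```text
time_s: 21.8
eef_pos: [505.4, 100.1, 176.9]
ee_rot: [-0.001, 0.129, 0.992, 0.005]
force: [0.5, -0.6, 1.0]
grip_width: 0.796
```

Emit:
drive_tool --series "0.2 0.74 0.14 0 0 -0.31 0.8;0.2 0.74 0.14 0 0 -0.31 0.8;0.2 0.74 0.14 0 0 -0.31 0.8;0.2 0.74 0.14 0 0 -0.31 0.8;0.2 0.74 0.14 0 0 -0.31 0.8"

```text
time_s: 22.3
eef_pos: [505.5, 190.5, 161.1]
ee_rot: [-0.0, 0.055, 0.998, 0.005]
force: [0.3, -0.3, 0.3]
grip_width: 0.796
```

```bash
python3 - <<'E'
from plan import *
W=eyes.capture('wrist');p,r=tool();print(p,telemetry.sense()['time_s'])
h=cv2.cvtColor(W['frame'],cv2.COLOR_RGB2HSV);m=cv2.inRange(h,np.array((24,150,190)),np.array((34,255,255)))
n,l,st,ce=cv2.connectedComponentsWithStats(m);i=1+np.argmax(st[1:,4]);print('lid',st[i],ce[i],proj(W,[506,192,99],1))
G=R.from_quat([0.057,0.998,-0.001,0.0]);chain([((506.3,192.2,45),G)])
E
```

```text
[505.53012023 190.55613182 161.28188927] 22.35
lid [ 288  172   65   61 3055] [319.95908347 202.32144026] [320.35048285 202.53449557]
[-0.005  0.004  0.969  0.026 -0.001  0.009]
```

Emit:
drive_tool --series "-0.005 0.01 0.3 0.026 0 0 0.8;-0.005 0.01 0.6 0.026 0 0 0.8;-0.005 0.01 0.85 0.026 0 0 0.8;-0.005 0.01 0.98 0.026 0 0 0.8;-0.005 0.01 0.98 0.026 0 0 0.8;-0.005 0.01 0.98 0.026 0 0 0.8"

```text
time_s: 22.95
eef_pos: [507.1, 192.2, 44.5]
ee_rot: [0.0, 0.056, 0.998, -0.001]
force: [0.5, 0.3, 1.3]
grip_width: 0.802
```

Emit:
drive_tool --series "0 0 0 0 0 0 0.5;0 0 0 0 0 0 0.3;0 0 0 0 0 0 0.3;0 0 0 0 0 0 0.3;0 0 0 0 0 0 0.3" --newtons 45

```text
time_s: 23.45
eef_pos: [508.1, 191.9, 46.2]
ee_rot: [0.002, 0.056, 0.998, -0.001]
force: [-1.4, -4.1, 6.2]
grip_width: 0.585
```

Emit:
drive_tool --series "0 0 -0.1 0 0 0 0.3;0 0 -0.3 0 0 0 0.3;0 0 -0.6 0 0 0 0.3;0 0 -0.9 0 0 0 0.3;0 0 -1 0 0 0 0.3;0 0 -1 0 0 0 0.3;0 0 -1 0 0 0 0.3"

```text
time_s: 24.15
eef_pos: [507.0, 192.0, 164.8]
ee_rot: [0.001, 0.056, 0.998, -0.001]
force: [-0.5, 0.0, -2.4]
grip_width: 0.584
```

```bash
python3 - <<'E'
from plan import *
W=eyes.capture('wrist');S=eyes.capture('scene');s=telemetry.sense();p,r=tool();print(p,s['time_s'],s['force'],s['wrist_torque'],s['grip_width'])
save('w13',W['frame']);save('s13',S['frame'])
for k in('yellow_jar_center','white_jar_center'):
  for n,q in(('W',W),('S',S)): print(k,n,[(np.round(d['rect'],1).tolist(),round(d['confidence'],2)) for d in nets.spot_in(k,q)[:3]])
for z in(30,60,90): print(z,proj(S,p+[0,0,z]))
h=cv2.cvtColor(S['frame'],cv2.COLOR_RGB2HSV);m=cv2.inRange(h,np.array((22,120,60)),np.array((36,255,255)))[100:220,330:400]
n,l,st,ce=cv2.connectedComponentsWithStats(m);print(st[1:][st[1:,4]>15]+[330,100,0,0,0])
print([proj(S,[506,192,z]).round(1).tolist() for z in(4,99,4+120,99+120)])
E
```

```text
[506.88038181 192.00573285 164.40471584] 24.25 [ 1.04189795 -0.13891535 -1.97633232] [-0.00460821 -0.07889481 -0.02491505] 0.5851822589040335
yellow_jar_center W [([259.9, 172.4, 378.7, 326.5], 0.81), ([499.6, 267.0, 559.8, 334.4], 0.59)]
yellow_jar_center S [([357.9, 141.6, 376.3, 182.5], 0.72), ([458.2, 225.2, 484.0, 265.3], 0.62), ([366.9, 243.0, 434.5, 278.4], 0.58)]
white_jar_center W [([171.2, 116.7, 469.2, 340.1], 0.68)]
white_jar_center S [([359.1, 195.8, 377.6, 208.3], 0.61), ([250.2, 175.9, 269.4, 211.4], 0.42)]
30 [369.05741263 156.97704931]
60 [369.88959044 147.60804987]
90 [370.75168845 137.90219647]
[[361 143  19  24 379]
 [361 169  15   4  26]
 [359 175  18   6  56]]
[[364.4, 209.4], [366.6, 184.6], [367.2, 177.6], [369.7, 149.2]]
```

The jar is lifted: force −2 N matches its weight, and the scene shows it 120 mm up. Carrying it to the rack.

```bash
python3 - <<'E'
from plan import *
p,r=tool();rot=(r.inv()*RD).as_rotvec();f=lambda k:r*R.from_rotvec(rot*k)
seat=Cg-5.3*a-1.5*ry+1.5*yt
print('seat TCP',seat)
chain([((506,90,210),f(.3)),((506,-10,215),f(.6)),((506,-115,215),f(.9)),((500,-215,215),RD),(seat+130*a+[0,0,10],RD*R.from_rotvec([-.26,0,0])),(seat+105*a,RT)])
E
```

```text
seat TCP [ 549.32607941 -238.79053575   80.76006536]
[-0.084 -0.848 -0.37   0.     0.002  0.92 ]
[-0.451 -0.701 -0.04   0.     0.002  0.92 ]
[-0.751 -0.449  0.001  0.     0.002  0.92 ]
[-0.827 -0.115  0.     0.     0.001  0.307]
[-0.167 -0.117  0.097 -0.52   0.     0.   ]
[-0.     0.033  0.282 -0.527  0.    -0.   ]
```

Emit:
drive_tool --series "0 0 -0.37 0 0 0 0.3;-0.08 -0.3 -0.37 0 0 0.2 0.3;-0.08 -0.6 -0.37 0 0 0.45 0.3;-0.08 -0.85 -0.37 0 0 0.7 0.3;-0.08 -0.85 -0.37 0 0 0.92 0.3;-0.08 -0.85 -0.37 0 0 0.92 0.3"

```text
time_s: 25.05
eef_pos: [505.4, 89.2, 209.8]
ee_rot: [0.001, 0.283, 0.959, -0.001]
force: [0.3, 0.5, -2.0]
grip_width: 0.585
```

Emit:
drive_tool --series "-0.15 -0.23 -0.04 0 0 0.25 0.3;-0.3 -0.47 -0.04 0 0 0.5 0.3;-0.45 -0.7 -0.04 0 0 0.75 0.3;-0.45 -0.7 -0.04 0 0 0.92 0.3;-0.45 -0.7 -0.04 0 0 0.92 0.3"

```text
time_s: 25.55
eef_pos: [505.1, -10.8, 214.5]
ee_rot: [0.001, 0.494, 0.869, -0.0]
force: [1.8, 0.2, -2.4]
grip_width: 0.589
```

Emit:
drive_tool --series "-0.25 -0.15 0 0 0 0.25 0.3;-0.5 -0.3 0 0 0 0.5 0.3;-0.75 -0.45 0 0 0 0.75 0.3;-0.75 -0.45 0 0 0 0.92 0.3;-0.75 -0.45 0 0 0 0.92 0.3"

```text
time_s: 26.05
eef_pos: [504.9, -115.4, 214.5]
ee_rot: [0.001, 0.678, 0.735, -0.0]
force: [-0.1, 0.2, -3.3]
grip_width: 0.584
```

Emit:
drive_tool --series "-0.3 -0.04 0 0 0 0.15 0.3;-0.6 -0.08 0 0 0 0.31 0.3;-0.83 -0.11 0 0 0 0.31 0.3;-0.83 -0.11 0 0 0 0.31 0.3;-0.83 -0.11 0 0 0 0.31 0.3"

```text
time_s: 26.55
eef_pos: [500.1, -214.8, 214.3]
ee_rot: [0.0, 0.731, 0.682, 0.0]
force: [0.9, 0.1, -2.6]
grip_width: 0.584
```

Emit:
drive_tool --series "-0.08 -0.06 0.05 -0.25 0 0 0.3;-0.17 -0.12 0.1 -0.52 0 0 0.3;-0.17 -0.12 0.1 -0.52 0 0 0.3;-0.17 -0.12 0.1 -0.52 0 0 0.3"

```text
time_s: 26.95
eef_pos: [484.3, -233.0, 202.9]
ee_rot: [0.095, 0.724, 0.677, 0.088]
force: [0.6, -0.6, -2.1]
grip_width: 0.583
```

```bash
python3 - <<'E'
from plan import *
p,r=tool();s=telemetry.sense();print(p,s['time_s'],s['grip_width'])
seat=Cg-5.3*a-1.5*ry+1.5*yt
chain([(seat+105*a,RT)])
E
```

```text
[ 484.32687998 -232.98515183  202.86034602] 26.95 0.5826122526217092
[-0.008  0.036  0.278 -0.527 -0.004  0.015]
```

Emit:
drive_tool --series "-0.01 0.035 0.14 -0.26 0 0.015 0.3;-0.01 0.035 0.28 -0.53 0 0.015 0.3;-0.01 0.035 0.28 -0.53 0 0.015 0.3;-0.01 0.035 0.28 -0.53 0 0.015 0.3;-0.01 0.035 0.28 -0.53 0 0.015 0.3"

```text
time_s: 27.45
eef_pos: [498.6, -235.7, 173.6]
ee_rot: [0.19, 0.707, 0.658, 0.177]
force: [-0.7, -0.7, -2.2]
grip_width: 0.581
```

```bash
python3 - <<'E'
from plan import *
S=eyes.capture('scene');W=eyes.capture('wrist');p,r=tool();s=telemetry.sense();print(p,s['time_s'],s['force'])
seat=Cg-5.3*a-1.5*ry+1.5*yt
chain([(seat+105*a,RT)]);chain([(seat,RT)])
o=np.zeros((480,800,3),np.uint8)
b=cv2.resize(S['frame'][115:215,165:285],None,fx=4,fy=4,interpolation=2);o[:400,:480]=b
b=cv2.resize(W['frame'][100:340,160:480],None,fx=1,fy=1);o[:240,480:]=b
save('v12',o)
J=lambda k,u=0,v=0:proj(S,p+5.3*a+k*a+u*ry).round(1)
print('pred yellow S top/bot',J(47.5),J(-47.5))
f=S['frame'];h=cv2.cvtColor(f,cv2.COLOR_RGB2HSV)[110:215,165:285]
for n,lo,hi in(('yellow',(22,120,60),(36,255,255)),('orange',(8,150,80),(18,255,255)),('green',(45,100,40),(90,255,255))):
    m=cv2.inRange(h,np.array(lo),np.array(hi));k,l,st,ce=cv2.connectedComponentsWithStats(m);i=1+np.argmax(st[1:,4]);print(n,st[i]+[165,110,0,0,0],ce[i]+[165,110])
E
```

```text
[ 498.18634439 -235.47723932  173.0205964 ] 27.55 [ 0.40119103  0.47938356 -2.97776123]
[ 0.004 -0.015  0.004  0.005 -0.002  0.005]
[ 0.003 -0.017  0.879  0.005 -0.002  0.005]
pred yellow S top/bot [223.7 140.7] [223. 173.]
yellow [216 138  18  17 193] [226.22279793 147.58549223]
orange [193 172  21  18 269] [204.61710037 181.48698885]
green [233 176  17  16 238] [241.26470588 183.93277311]
```

View pics/v12.png

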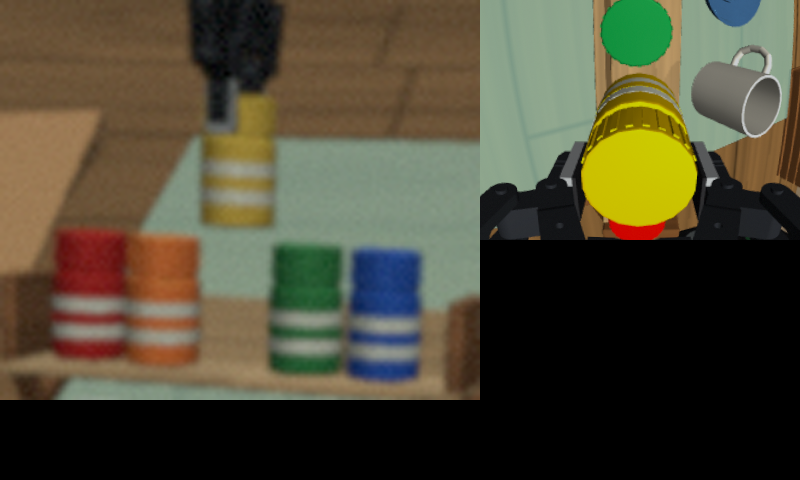

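The yellow jar lines up to within about 3 mm. The gap measures 56 mm, only 1 mm of slack per side. So I'll lower it about 18 mm in front of the row, then slide it back so the round bodies wedge the neighbours apart.

Emit:
drive_tool --series "-0.022 0.135 0 0 0 0 0.3;-0.022 0.135 0.15 0 0 0 0.3;-0.022 0.135 0.3 0 0 0 0.3;-0.022 0.135 0.45 0 0 0 0.3;-0.022 0.135 0.6 0 0 0 0.3;-0.022 0.135 0.7 0 0 0 0.3;-0.022 0.135 0.78 0 0 0 0.3;-0.022 0.135 0.83 0 0 0 0.3;-0.022 0.135 0.83 0 0 0 0.3;-0.022 0.135 0.83 0 0 0 0.3"

```text
time_s: 28.55
eef_pos: [562.0, -242.9, 95.5]
ee_rot: [0.191, 0.707, 0.658, 0.177]
force: [0.2, -0.4, -2.4]
grip_width: 0.582
```

```bash
cat > st.py <<'E'
from plan import *
S=eyes.capture('scene');T=eyes.capture('top');p,r=tool();s=telemetry.sense();print(p,s['time_s'],s['force'].round(1),s['grip_width'])
seat=Cg-5.3*a;d=p-seat;print('rel seat y %.1f perp %.1f along %.1f'%(d@ry,d@yt,d@a),'rot',(RT.inv()*r).as_rotvec().round(3))
h=cv2.cvtColor(S['frame'],cv2.COLOR_RGB2HSV)[150:225,165:285]
for n,lo,hi in(('red',(0,150,60),(5,255,255)),('yellow',(22,120,60),(36,255,255)),('orange',(8,150,80),(18,255,255)),('green',(45,100,40),(90,255,255)),('blue',(100,130,60),(125,255,255))):
    m=cv2.inRange(h,np.array(lo),np.array(hi));ys,xs=np.nonzero(m);sel=xs[ys>25] if len(xs) else xs
    k,l,st,ce=cv2.connectedComponentsWithStats(m)
    print(n,(st[1:][st[1:,4]>20]+[165,150,0,0,0]).tolist())
save('s_last',S['frame']);save('t_last',T['frame'])
E
python3 st.py
```

```text
[ 561.89477244 -242.95483564   95.66432592] 28.65 [-0.3 -0.  -2.5] 0.5858886514307088
rel seat y -4.7 perp 20.1 along 6.5 rot [-0.003  0.001 -0.002]
red [[178, 172, 18, 17, 262], [178, 200, 18, 5, 54]]
yellow [[213, 172, 17, 18, 196], [212, 194, 18, 3, 33], [212, 201, 18, 5, 79]]
orange [[192, 172, 20, 18, 241], [196, 194, 16, 3, 27], [196, 201, 16, 5, 63]]
green [[233, 176, 17, 16, 239], [233, 204, 17, 4, 51]]
blue [[253, 178, 17, 16, 248], [253, 198, 16, 3, 25], [253, 205, 16, 5, 53]]
```

Emit:
drive_tool --series "0.015 -0.02 0.02 0 0 0 0.3;0.015 -0.05 0.03 0 0 0 0.3;0.015 -0.08 0.035 0 0 0 0.3;0.015 -0.1 0.035 0 0 0 0.3;0.015 -0.12 0.035 0 0 0 0.3;0.015 -0.14 0.035 0 0 0 0.3;0.015 -0.155 0.035 0 0 0 0.3;0.015 -0.155 0.035 0 0 0 0.3;0.015 -0.155 0.035 0 0 0 0.3"

```text
time_s: 29.55
eef_pos: [548.4, -240.3, 83.0]
ee_rot: [0.191, 0.707, 0.658, 0.177]
force: [2.2, 0.0, 0.3]
grip_width: 0.583
```

```bash
python3 st.py
```

```text
[ 548.3599253  -240.32636608   83.00332234] 29.65 [2.6 0.8 0.1] 0.5858516375835083
rel seat y -3.1 perp 1.9 along 2.4 rot [-0.004  0.    -0.003]
red [[178, 172, 19, 17, 264], [178, 200, 18, 5, 57]]
yellow [[215, 173, 18, 18, 192], [215, 195, 17, 2, 34], [215, 201, 17, 6, 73]]
orange [[196, 173, 19, 17, 278], [196, 194, 19, 3, 31], [196, 201, 19, 5, 71]]
green [[233, 176, 17, 16, 243], [233, 204, 16, 4, 50]]
blue [[253, 178, 17, 16, 246], [253, 198, 16, 3, 25], [253, 205, 16, 5, 53]]
```

Emit:
drive_tool --series "0 0 0.01 0 0 0 0.3;0 0 0.02 0 0 0 0.3;0 0 0.025 0 0 0 0.3;0 0 0.025 0 0 0 0.3;0 0 0.025 0 0 0 0.3"

```text
time_s: 30.15
eef_pos: [549.8, -240.4, 80.9]
ee_rot: [0.191, 0.707, 0.658, 0.177]
force: [-7.2, 1.9, 7.9]
grip_width: 0.583
```

```bash
python3 st.py
```

```text
[ 549.75798982 -240.41018272   80.92069298] 30.25 [-4.8  2.4  7.5] 0.5840592214092255
rel seat y -3.1 perp 2.1 along -0.1 rot [-0.004  0.    -0.003]
red [[178, 172, 19, 17, 263], [178, 200, 18, 5, 54]]
yellow [[215, 174, 18, 17, 189], [215, 195, 17, 3, 34], [215, 202, 18, 6, 72]]
orange [[196, 173, 19, 17, 278], [196, 194, 18, 3, 32], [196, 201, 19, 5, 70]]
green [[233, 176, 17, 16, 247], [233, 204, 17, 4, 52]]
blue [[253, 178, 17, 16, 245], [253, 198, 16, 3, 23], [253, 205, 16, 5, 53]]
```

Seated: about 11 N along the axis at exactly the predicted depth, and the yellow rows line up with the neighbours. Releasing and backing off along the axis.

Emit:
drive_tool --series "0 0 0 0 0 0 0.3;0 0 -0.01 0 0 0 0.6;0 0 -0.01 0 0 0 0.7;0 0 -0.01 0 0 0 0.78;0 0 -0.01 0 0 0 0.78;0 0 -0.01 0 0 0 0.78;0 0 -0.2 0 0 0 0.78;0 0 -0.5 0 0 0 0.78;0 0 -0.9 0 0 0 0.78;0 0 -1 0 0 0 0.78;0 0 -1 0 0 0 0.78"

```text
time_s: 31.35
eef_pos: [489.6, -236.6, 186.3]
ee_rot: [0.193, 0.706, 0.658, 0.177]
force: [1.8, -0.7, -0.0]
grip_width: 0.781
```

Emit:
drive_tool --series "0 0 -0.4 0 0 0 0.78;0 0 -0.6 0 0 0 0.78;0 0 -0.6 0 0 0 0.78"

```text
time_s: 31.65
eef_pos: [453.5, -234.4, 249.8]
ee_rot: [0.195, 0.706, 0.657, 0.177]
force: [-0.7, -0.7, -0.2]
grip_width: 0.782
```

```bash
python3 st.py; python3 - <<'E'
from plan import *
T=eyes.capture('top');S=eyes.capture('scene');W=eyes.capture('wrist')
for k in('flap_left','flap_right','white_jar_center','yellow_jar_center','mug','tealight_dish','bead_box','earring_tray'):
    print(k,[(n,np.round(d['rect']).astype(int).tolist(),round(d['confidence'],2)) for n,q in(('T',T),('S',S)) for d in nets.spot_in(k,q)[:2]])
h=cv2.cvtColor(T['frame'],cv2.COLOR_RGB2HSV)
for n,lo,hi in(('red',(0,180,150),(5,255,255)),('orange',(12,170,150),(18,255,255)),('yellow',(24,150,140),(34,255,255)),('green',(60,150,100),(80,255,255)),('blue',(105,150,140),(120,255,255))):
    m=cv2.inRange(h,np.array(lo),np.array(hi))[225:290,385:530];k,l,st,ce=cv2.connectedComponentsWithStats(m)
    if k>1: i=1+np.argmax(st[1:,4]);u=ce[i]+[385,225];q=onz(T,*u,125.8)+23.75*rx;d=q-Cg;print(n,u.round(1),st[i,4],'rack y %.1f x %.1f'%(d@ry,d@rx))
E
```

```text
[ 453.42568706 -233.507221    246.85708511] 31.75 [-0.2  0.5 -0. ] 0.7818169877473804
rel seat y -3.4 perp 1.4 along 191.9 rot [-0.005 -0.001 -0.003]
red [[178, 172, 18, 17, 263], [178, 200, 18, 5, 53]]
yellow [[215, 175, 18, 16, 272], [215, 196, 17, 2, 34], [215, 202, 17, 6, 74]]
orange [[196, 173, 19, 17, 279], [196, 194, 19, 3, 33], [196, 201, 19, 5, 74]]
green [[233, 176, 17, 16, 244], [233, 204, 17, 4, 51]]
blue [[253, 178, 17, 16, 247], [253, 198, 16, 3, 25], [253, 205, 16, 5, 54]]
flap_left [('T', [216, 185, 255, 266], 0.68), ('S', [386, 171, 406, 211], 0.8)]
flap_right [('T', [288, 200, 327, 275], 0.93), ('S', [324, 166, 348, 204], 0.91)]
white_jar_center [('T', [263, 202, 288, 228], 0.97), ('T', [214, 183, 328, 282], 0.45), ('S', [358, 195, 375, 209], 0.79)]
yellow_jar_center [('T', [154, 144, 187, 178], 0.84), ('T', [442, 233, 466, 267], 0.77), ('S', [459, 226, 485, 262], 0.89), ('S', [212, 174, 233, 206], 0.8)]
mug [('T', [449, 166, 501, 205], 0.73), ('T', [413, 227, 444, 264], 0.29), ('S', [172, 214, 212, 262], 0.77)]
tealight_dish [('T', [393, 151, 436, 197], 0.88), ('T', [315, 140, 382, 188], 0.49), ('S', [220, 235, 262, 273], 0.68)]
bead_box [('T', [313, 142, 378, 187], 0.68)]
earring_tray [('T', [212, 132, 290, 186], 0.56), ('S', [366, 244, 434, 279], 0.79), ('S', [171, 213, 211, 262], 0.46)]
red [507.2 267.8] 333 rack y -112.3 x 0.5
orange [481.6 263.2] 344 rack y -54.9 x 0.8
yellow [456.8 258.8] 359 rack y 0.8 x 0.9
green [432.1 254.3] 324 rack y 56.6 x 1.3
blue [405.7 250.4] 347 rack y 115.9 x -0.2
```

```bash
python3 -c "
from h import *
s=telemetry.sense();print(s['time_s'],np.round(s['dq'],3));print(ctrl.finish_job())"
```

```text
32.7 [ 0.001 -0.     0.001  0.001  0.     0.001]
the job is handed in; nothing more can be done
None
```

The yellow jar is filed between orange and green in the rack, both carton flaps are folded back, and I handed the job in at about 33 s. No verdict is reported.

**What I did:** I folded both flaps outward, spread the row with the shut fingers, then took the yellow jar by its lid. I lowered it just in front of the row at the 30° lean and slid it back between its neighbours. It was pressed onto the ledge (about 11 N) while still held, and only then released.

**Last checks:**
- **Row:** all five lid tops lie on the seated line within about 1.5 mm front to back, assuming the seated height. The scene view agrees. Yellow is about 56 mm from both orange and green.
- **Carton:** the flaps show wide open, close to level, and the white jar is still standing in the carton.
- **Bystanders:** the mug, dish, box and tray are where they were, within detection noise.
- **Gripper:** it was clear of everything, with force near zero.

**What failed or disagreed:**
- **First flap sweep:** it passed over the flaps, because the visible fingertips sit about 33 mm short of the reported TCP. I allowed for this from then on.
- **First grasp of the jar:** I let it go again so I could widen the gap first.
- **Gap after spreading:** the finger travel implied 60 mm but the picture showed 56 mm, which is why I slid the jar in from the front.

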